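# Reload the clamping jig and latch it

## Robot

A 6-joint arm with a two-finger parallel gripper is mounted at the origin on the work surface. World frame = base frame: x ahead of the robot, y to its left, z up, the work surface at z = 0. Lengths are in m, angles in rad, forces in N, time in s.
With the tool pointing down it reaches from about 0.375 to 0.975 m from the base axis. Payload 3.8 kg.
Tool frame: the origin (TCP) lies at the very end of the fingers, on their centre line; the grasp point (between the pads) lies bot.grip_point_offset behind it (bot.grip_point_offset is the distance from the TCP to the grasp point, in m); z points along the fingers, y is the line along which they close (so a half turn about z gives the same grasp; the last joint's range is limited). The gripper opens to 85 mm and grips with 20 to 120 N. Pads are 22 mm wide; open, the fingers measure 114 mm over their backs; the gripper's body (76 mm by 85 mm) begins 54 mm behind the grasp point. The pads swing forward as they close: fully open they stand 13 mm farther back than shut.
Start: joints at [-1.166, 0.264, 1.604, -0, 1.274, -0.037], TCP at [0.289, -0.61, 0.231] pointing down, gripper open.
Joint ranges: [-2.63, 2.63], [-0.94, 2.18], [0.31, 2.57], [-1.31, 4.45], [0, 2.66], [-2.55, 2.55]. Speed limits (rad/s): [2.57, 2.57, 3.14, 3.14, 3.14, 3.14].

## Interface

Orientations are given as a rotation vector (axis times angle).
In Python, from workcell import bot, vision gives the robot as it stands.
- The arm moves only by the tool play_rows, never from a script. Its argument "rows" is a list of rows, each an object of numbers: "dx", "dy", "dz": the shift along the tool's x, y, z as a fraction of full scale; "roll": the turn about the tool's z as a fraction of full scale; "fingers": the closure, from 0 (fully open) to 1 (shut). In form: [{"dx": .., "dy": .., "dz": .., "roll": .., "fingers": ..}, ...]. A call has 1 to 20 rows; each row shifts and turns the commanded pose from where the row before left it, along the tool's axes as they then stand; what a row does not reach is not made up. Full scale, the value 1, is 0.04 m for a shift and 4 degrees for a turn. A row lasts 1/12 s, in which the tool goes at most 41.7 mm and 7.16 degrees, less where a joint would pass 70% of its speed; a pose out of reach is approached as far as the arm can. A call with a number of a shift or a turn outside -1 to 1 is refused whole. A call with a gripper value outside its range is refused whole. The fingers move at their own pace and stop on an object; "grip_force" is the grip in N (left out, the last holds). Time passes only in rows, so rows that do not move let the fingers close. It gives the time, the measured TCP pose, the force and the opening at its end, in the units of the state.
- bot.read_state(): the state, without advancing time (a new reading comes with each control period).
- vision.read_camera(name): name is "scene" or "top" or "wrist"; returns a dict with "pixels" (420x560x3 uint8, red, green, blue), "depth" (420x560 float32, m along the optical axis (not along the pixel's ray), 0 where there is no reading), "fx", "fy", "cx", "cy" (pixels), "R" (3x3) and "t" (3): a world point X has camera coordinates R X + t. Camera axes: x right, y down, z forward; pixel columns grow to the right and rows downward; lengths in m; the calibration is good to about 2 mm. A picture is of the moment at which its call begins.
- bot.finish_job(): hands the job in, once; it reports no verdict.
The state is a dict: "time": time; "q": joint angles; "joint_vel": joint speeds; "joint_torque": joint torques, N m; "tool_pos": TCP position; "tcp_rot": TCP orientation; "wrist_force": force on the tool from outside, world axes, zero at the start; "torque": the same for the moment, N m; "width": opening from 0.0 (shut) to 1.0 (fully open).
Only numpy, scipy, OpenCV 4.12 (cv2) and the standard library are available. Lean on these libraries where they do the work, as an engineer would, in place of code of your own. Each camera call takes 0.05 s, during which the arm holds its last target. There are 200 camera calls.

## Task

Make the clamping jig ready for the next tack: drop every leftover hexagon stub standing in its nests into the scrap pan, and lay every square steel blank from the bench flat in a nest of its own, lengthwise and fully down between the strips. Then swing the hold-down gate fully shut over the blanks, and only then press the sprung lever at the side down until its detent holds it. Do not shove the other things on the bench about.

Things in the scene. Friction and masses are not known exactly. Their poses are not given: they have to be found in the camera images.
- jig: Fixed steel jig. Origin at the underside of its plate (276 mm wide, 15 thick, x from -90 to +105 mm); x points to its back, y left. Four nests, middles at x = 0, y = -82.5, -27.5, 27.5, 82.5 mm, 106 mm long (x), 41 wide, floor 15 mm above the bench, between strips 6 mm high, 14 wide; some hold stubs. Hinge cheeks 67 mm high at the back. Lever and locking bolt (74 mm high) at the right (-y).
- gate (a joint): Hold-down gate, a frame with side arms at jig y = +-128 mm and two cross-bars. 0 = closed (level); grows as it swings up and back, to 1.95; starts at 1.70 to 1.88. The hinge is stiff: the gate stays where it is left, about 4 N at the front bar moves it. Closed, the cross-bars (at jig x = -30 and +30 mm) lie 2 mm above seated blanks, so it cannot close on one lying on the strips.
- gate_bar (a point): Middle of the gate's front bar, a round steel rod 12 mm thick, 256 mm long along jig y, 190 mm from the hinge; nothing lies within 50 mm of it across the frame. Open, it is at the top, about 245 mm up; closed, it is 56 mm above the bench, 10 mm before the plate's front edge.
- gate_hinge (a point): Middle of the gate's hinge axis, which runs along jig y; 90 mm behind the jig's origin, 56 mm up; axes as the jig's.
- lever (a joint): Sprung lever at the jig's right side. 0 = up (0.60 rad above level, as it starts), 0.60 = fully down (level). A spring pushes it up (12 N at most at the pad, a third of the way down) until the detent, passed at about 0.47, pulls it down to 0.60 and holds it there; let go before that, it springs up again.
- lever_pad (a point): Middle of the top face of the lever's black rubber pad, 50 mm long and 34 mm wide, at the lever's front end; 140 mm from the pivot. It comes down on an arc about the pivot, from about 144 mm to 67 mm above the bench, moving 31 mm towards the jig's front; press from above.
- lever_pivot (a point): Pivot of the lever, its axis along jig y; axes as the jig's. The lever reaches from here towards the jig's front.
- blank0: A blank: 90 mm length of bright square steel box section, 30 x 30 mm, about 0.24 kg, lying on the bench left of the jig. Origin at its centre (15 mm above the bench as it starts, 30 mm when seated in a nest), x along its length. May be absent (3 or 4 are there).
- blank1: A blank: 90 mm length of bright square steel box section, 30 x 30 mm, about 0.24 kg, lying on the bench left of the jig. Origin at its centre (15 mm above the bench as it starts, 30 mm when seated in a nest), x along its length. May be absent (3 or 4 are there).
- blank2: A blank: 90 mm length of bright square steel box section, 30 x 30 mm, about 0.24 kg, lying on the bench left of the jig. Origin at its centre (15 mm above the bench as it starts, 30 mm when seated in a nest), x along its length. May be absent (3 or 4 are there).
- blank3: A blank: 90 mm length of bright square steel box section, 30 x 30 mm, about 0.24 kg, lying on the bench left of the jig. Origin at its centre (15 mm above the bench as it starts, 30 mm when seated in a nest), x along its length. May be absent (3 or 4 are there).
- stub0: A leftover stub: upright hexagon bar of plain steel, 30 mm across flats, 42 mm tall, about 0.2 kg, standing in a nest at the start. Origin at its centre, 21 mm above its foot, z along the bar, the body's x axis normal to a flat. May be absent (2 or 3 are there).
- stub1: A leftover stub: upright hexagon bar of plain steel, 30 mm across flats, 42 mm tall, about 0.2 kg, standing in a nest at the start. Origin at its centre, 21 mm above its foot, z along the bar, the body's x axis normal to a flat. May be absent (2 or 3 are there).
- stub2: A leftover stub: upright hexagon bar of plain steel, 30 mm across flats, 42 mm tall, about 0.2 kg, standing in a nest at the start. Origin at its centre, 21 mm above its foot, z along the bar, the body's x axis normal to a flat. May be absent (2 or 3 are there).
- pan: Open steel scrap pan standing fixed on the bench at the right, 170 (x) x 140 (y) x 70 mm outside, walls and floor 4 mm; origin at the centre of its underside, z up.
- disc: Cutting disc 75 mm across, 5 mm thick, flat on the bench; origin under its centre. Not part of the job.
- brush: Wire brush 220 mm long, lying; origin under its middle, x along it. Not part of the job.
- scraper: Screwdriver 180 mm long, 26 mm thick handle, lying before the jig; origin under its middle, x along it. Not part of the job.
- carton: Carton of electrodes 70 x 350 x 45 mm beyond the jig; origin under its centre. Not part of the job.
- bottle: Water bottle 70 mm across and 200 mm tall; origin under its centre. Not part of the job.
- can: Spray can 66 mm across and 120 mm tall, beside the scrap pan; origin under its centre. Not part of the job.
- square: Red magnetic angle, legs 100 mm, 16 mm high; origin under the middle of one leg. Not part of the job.

How it is judged:
By the outcome, as a careful person would: the job done as asked, in the order asked, and still so for the second after the job is handed in, with the robot touching nothing.
Of blank0, blank1, blank2, blank3 only 3 to 4 are there at a start; the rules pass over those that are not, and their reading is None.
Of stub0, stub1, stub2 only 2 to 3 are there at a start; the rules pass over those that are not, and their reading is None.
At some moment in a run one of blank0, blank1, blank2, blank3 may be knocked a few centimetres aside while the robot is not near it.
Once in a run the grip may slacken for a moment while it holds something.
It also fails if it takes over 210 s, if anything falls off the work surface, if the arm or the gripper's body presses on something with over 40 N, if the wrist force passes 120 N, or if a joint passes its speed limit or range.

## Working session

There is one attempt and no reset: what is moved stays moved. The work goes in short steps, Python scripts to look and compute and a tool call to move; the robot and the scene stay as the last step left them, time stands still between calls to the robot, and variables do not carry over. Pictures are saved under pics/ and viewed, on a budget of 14 in all, crops included, one or two more only if the job needs it, and the job is handed in when it is done.

Besides the shell and the picture viewer there is one more tool, called after "Emit:" as a command line: name --argument value ..., lists and objects as JSON in quotes. play_rows: Moves the arm, as the interface text tells. Its arguments: {"type":"object","properties":{"rows":{"type":"array","items":{"type":"object","properties":{"dx":{"type":"number","minimum":-1,"maximum":1},"dy":{"type":"number","minimum":-1,"maximum":1},"dz":{"type":"number","minimum":-1,"maximum":1},"roll":{"type":"number","minimum":-1,"maximum":1},"fingers":{"type":"number"}}}},"grip_force":{"type":"number"}},"required":["rows"]}

```bash
mkdir -p pics; ls
cat > h.py <<'E'
import numpy as np, cv2
from workcell import bot, vision
def snap(n,f=None):
    c=vision.read_camera(n)
    if f: cv2.imwrite('pics/'+f,cv2.cvtColor(c['pixels'],cv2.COLOR_RGB2BGR))
    return c
def ray(c,u,v,z):
    R=np.array(c['R']);t=np.array(c['t']);o=-R.T@t
    d=R.T@np.array([(u-c['cx'])/c['fx'],(v-c['cy'])/c['fy'],1])
    return o+d*(z-o[2])/d[2]
def cloud(c):
    v,u=np.mgrid[:420,:560];d=c['depth']
    P=np.stack([(u-c['cx'])/c['fx']*d,(v-c['cy'])/c['fy']*d,d],-1)
    W=(P-np.array(c['t']))@np.array(c['R']); W[d==0]=np.nan
    return W
E
python3 - <<'E'
from h import *
s=bot.read_state();print({k:np.round(v,3) for k,v in s.items()},bot.grip_point_offset)
for n in('scene','top'):
    c=snap(n,n+'0.png');np.savez('/tmp/'+n+'0.npz',**c)
    print(n,c['fx'],c['cx'],c['cy'],-np.array(c['R']).T@c['t']);print(np.round(c['R'],2))
E
```

```text
pics
{'time': np.float64(0.0), 'q': array([-1.166,  0.265,  1.605,  0.   ,  1.274, -0.037]), 'joint_vel': array([ 0.001,  0.002, -0.001,  0.   ,  0.   , -0.001]), 'joint_torque': array([-2.0000e-03, -5.1512e+01, -3.6731e+01, -0.0000e+00,  1.3000e-02,
        0.0000e+00]), 'tool_pos': array([ 0.288, -0.609,  0.23 ]), 'tcp_rot': array([-3.063e+00, -6.880e-01,  1.000e-03]), 'wrist_force': array([0.521, 0.284, 0.164]), 'torque': array([-0.007, -0.001,  0.046]), 'width': np.float64(0.998)} 0.0187
scene 536.1189461667861 284.2048879914579 210.82500576693212 [ 1.20870011 -0.62219613  1.24254421]
[[ 0.69  0.73  0.01]
 [ 0.57 -0.53 -0.63]
 [-0.45  0.44 -0.78]]
top 437.3240437020762 284.94946472273176 210.71530120556503 [0.46110756 0.01779801 1.19430664]
[[-0.   -1.    0.02]
 [-0.99  0.   -0.12]
 [ 0.12 -0.02 -0.99]]
```

View pics/top0.png

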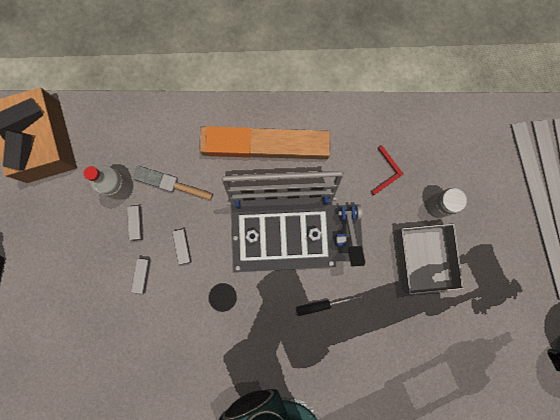

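View pics/scene0.png

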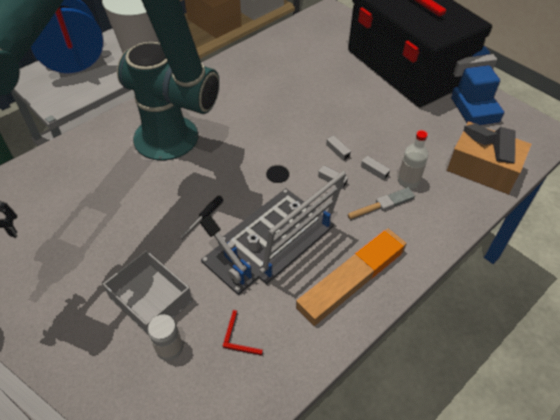

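Three blanks show at top-view pixels (134,223), (140,275) and (181,246). Two stubs stand in the outer nests at (252,236) and (315,234). The gate is open, and the pan is at (428,257).

Run:
```python
from h import *
c=dict(np.load('/tmp/top0.npz'));W=cloud(c)
g=cv2.cvtColor(c['pixels'],cv2.COLOR_RGB2GRAY)
def rect(mask,u0,u1,v0,v1,z,name):
    m=np.zeros_like(g);m[v0:v1,u0:u1]=mask[v0:v1,u0:u1]*255
    cs,_=cv2.findContours(m,cv2.RETR_EXTERNAL,cv2.CHAIN_APPROX_NONE);k=max(cs,key=cv2.contourArea)
    P=np.array([ray(c,*p[0],z)[:2] for p in k],np.float32)
    r=cv2.minAreaRect(P*1000);b=cv2.boxPoints(r);e=[b[1]-b[0],b[2]-b[1]];l=max(e,key=np.linalg.norm)
    print(name,np.round(r[0],1),np.round(r[1],1),'ang long',round(np.degrees(np.arctan2(l[1],l[0])),1))
H=W[...,2]
for n,(a,b,d,e) in dict(b1=(120,150,200,245),b2=(125,155,252,298),b3=(168,195,224,270)).items():
    rect(H>0.018,a,b,d,e,.03,n+' depth'); rect(g>125,a,b,d,e,.03,n+' grey')
rect(g>170,225,335,205,268,.021,'strips')
rect(H>0.045,390,465,215,300,.07,'pan')
rect((H>.053)&(H<.07),244,260,228,245,.057,'stubL');rect((H>.053)&(H<.07),306,324,225,243,.057,'stubR')
print('bench',np.nanmedian(H[300:340,100:180]))
m=(g<50);p=np.argwhere(m[235:268,345:368]);q=W[235:268,345:368][m[235:268,345:368]];q=q[q[:,2]>.1]
print('pad',np.nanmean(q,0),np.nanmin(q,0),np.nanmax(q,0))
x=np.vstack([cv2.resize(c['pixels'][165:275,220:372],None,fx=5,fy=5,interpolation=2)])
cv2.imwrite('pics/z.png',x[:,:,::-1])
```

```text
b1 depth [570.  391.6] [90.4 33.3] ang long 5.0
b1 grey [571.7 389.4] [117.7  76.6] ang long 1.9
b2 depth [430.6 371.7] [32.6 90.2] ang long -8.2
b2 grey [433.2 371.5] [119.3  75.7] ang long 1.8
b3 depth [506.4 265.8] [90.3 32. ] ang long 12.0
b3 grey [505.9 265.2] [120.2  68.7] ang long 1.2
strips [535.   -4.6] [120.7 232.1] ang long -87.5
pan [ 471.8 -382.3] [169.8 147.4] ang long 5.1
stubL [532.5  77.8] [28.6 28.6] ang long 89.9
stubR [537.2 -84.9] [31.2 27.8] ang long 44.6
bench -0.0006328736576571218
pad [ 0.47931667 -0.17639486  0.14475138] [ 0.4556232  -0.19604219  0.10627343] [ 0.52732063 -0.15994341  0.16018918]
```

View pics/z.png

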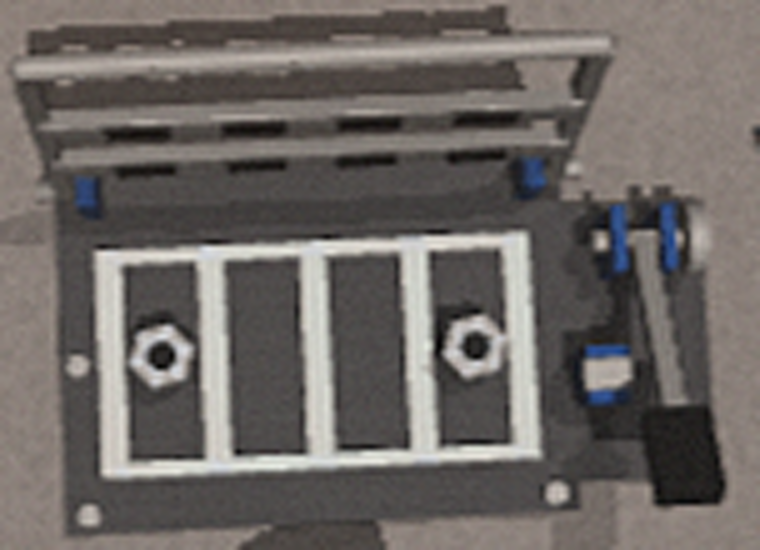

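Emit:
play_rows --rows '[{"roll": 0.95},{"roll": 0.95},{"roll": 0.95},{"roll": 0.95},{"roll": 0.95},{"roll": 0.93},{"dx": 0.48,"dy": -0.9},{"dx": 0.48,"dy": -0.9},{"dx": 0.48,"dy": -0.9},{"dx": 0.48,"dy": -0.9},{"dx": 0.48,"dy": -0.9},{"dx": 0.48,"dy": -0.9},{"dx": 0.48,"dy": -0.9},{"dx": 0.48,"dy": -0.9},{"dx": 0.48,"dy": -0.9},{"dx": 0.48,"dy": -0.9},{"dx": 0.48,"dy": -0.9},{"dx": 0.48,"dy": -0.9},{"dx": 0.48,"dy": -0.9},{"dx": 0.48,"dy": -0.9}]'

```text
validation failed for argument at $.ro...
```

```bash
cat >> h.py <<'E'
J0=np.array([.535,-.0046]);JY=np.radians(2.5)
def j2w(x,y): return J0+np.array([x*np.cos(JY)-y*np.sin(JY),x*np.sin(JY)+y*np.cos(JY)])
def w2j(p): d=np.array(p[:2])-J0;return np.array([d[0]*np.cos(JY)+d[1]*np.sin(JY),-d[0]*np.sin(JY)+d[1]*np.cos(JY)])
def st():
    s=bot.read_state();M=cv2.Rodrigues(np.array(s['tcp_rot'],float))[0];yaw=np.degrees(np.arctan2(M[1,0],M[0,0]))
    print('t%.1f'%s['time'],'tcp',np.round(s['tool_pos'],4),'yaw %.2f'%yaw,'w %.3f'%s['width'],'F',np.round(s['wrist_force'],1),'z',np.round(M[:,2],3));return s,yaw,M
def plan(x,y,z,yawt=2.5):
    "roll units first, then shifts in units (tool axes after roll)"
    s,yaw,M=st();a=np.radians(yawt);d=np.array([x,y,z])-s['tool_pos']
    print('roll %.2f dx %.2f dy %.2f dz %.2f'%((yaw-yawt)/4,(d[0]*np.cos(a)+d[1]*np.sin(a))/.04,(d[0]*np.sin(a)-d[1]*np.cos(a))/.04,-d[2]/.04))
def toprect(c,lo,hi,win,zr):
    "rects of blobs with heights in lo..hi inside world window"
    W=cloud(c);H=W[...,2];m=((H>lo)&(H<hi)&(W[...,0]>win[0])&(W[...,0]<win[1])&(W[...,1]>win[2])&(W[...,1]<win[3])).astype(np.uint8)*255
    for k in cv2.findContours(m,cv2.RETR_EXTERNAL,cv2.CHAIN_APPROX_NONE)[0]:
        if cv2.contourArea(k)<60: continue
        P=np.array([ray(c,*p[0],zr)[:2] for p in k],np.float32)*1000
        r=cv2.minAreaRect(P);b=cv2.boxPoints(r);l=max([b[1]-b[0],b[2]-b[1]],key=np.linalg.norm)
        print(np.round(r[0],1),np.round(r[1],1),'ang',round((np.degrees(np.arctan2(l[1],l[0]))+90)%180-90,1),'z %.3f'%np.median(H[cv2.drawContours(np.zeros_like(m),[k],-1,1,-1)>0]))
E
python3 - <<'E'
from h import *
plan(.537,-.085,.1)
c=snap('wrist','w0.png');print(-np.array(c['R']).T@c['t'],c['fx']);print(np.round(c['R'],2))
toprect(c,.053,.061,(.4,.65,-.25,.2),.057)
E
```

```text
t0.1 tcp [ 0.2883 -0.6096  0.2301] yaw 25.31 w 0.999 F [-0.2  1.4  0.6] z [-0.001  0.002 -1.   ]
roll 5.70 dx 6.78 dy -12.83 dz 3.25
[ 0.36509526 -0.57429199  0.3735317 ] 318.5107222507897
[[ 0.43 -0.9  -0.  ]
 [-0.85 -0.41  0.32]
 [-0.29 -0.14 -0.95]]
```

View pics/w0.png

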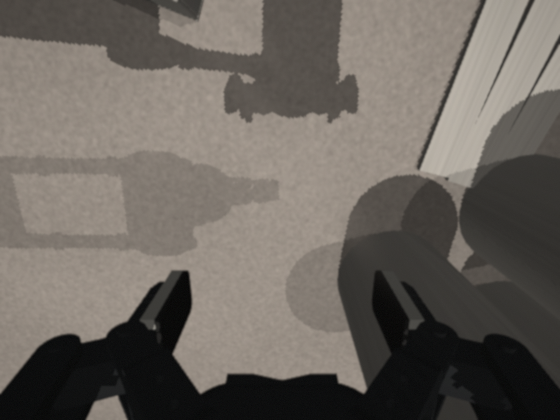

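The call was rejected, so the arm hasn't moved. The wrist view only shows bare bench. I'll retry with every field filled in.

Emit:
play_rows --rows '[{"dx": 0,"dy": 0,"dz": 0,"roll": 0.95,"fingers": 0},{"dx": 0,"dy": 0,"dz": 0,"roll": 0.95,"fingers": 0},{"dx": 0,"dy": 0,"dz": 0,"roll": 0.95,"fingers": 0},{"dx": 0,"dy": 0,"dz": 0,"roll": 0.95,"fingers": 0},{"dx": 0,"dy": 0,"dz": 0,"roll": 0.95,"fingers": 0},{"dx": 0,"dy": 0,"dz": 0,"roll": 0.95,"fingers": 0},{"dx": 0.48,"dy": -0.9,"dz": 0,"roll": 0,"fingers": 0},{"dx": 0.48,"dy": -0.9,"dz": 0,"roll": 0,"fingers": 0},{"dx": 0.48,"dy": -0.9,"dz": 0,"roll": 0,"fingers": 0},{"dx": 0.48,"dy": -0.9,"dz": 0,"roll": 0,"fingers": 0},{"dx": 0.48,"dy": -0.9,"dz": 0,"roll": 0,"fingers": 0},{"dx": 0.48,"dy": -0.9,"dz": 0,"roll": 0,"fingers": 0},{"dx": 0.48,"dy": -0.9,"dz": 0,"roll": 0,"fingers": 0},{"dx": 0.48,"dy": -0.9,"dz": 0,"roll": 0,"fingers": 0},{"dx": 0.48,"dy": -0.9,"dz": 0,"roll": 0,"fingers": 0},{"dx": 0.48,"dy": -0.9,"dz": 0,"roll": 0,"fingers": 0},{"dx": 0.48,"dy": -0.9,"dz": 0,"roll": 0,"fingers": 0},{"dx": 0.48,"dy": -0.9,"dz": 0,"roll": 0,"fingers": 0},{"dx": 0.48,"dy": -0.9,"dz": 0,"roll": 0,"fingers": 0},{"dx": 0,"dy": 0,"dz": 0,"roll": 0,"fingers": 0}]' --grip_force 60

```text
time: 1.82
tool_pos: [0.5196, -0.1254, 0.2312]
tcp_rot: [-3.137, -0.078, -0.002]
wrist_force: [0.1, -0.6, -0.8]
width: 1.002
```

Run:
```python
from h import *
plan(.537,-.085,.1)
c=snap('wrist','w1.png')
toprect(c,.053,.061,(.4,.65,-.25,.2),.057)
toprect(c,.018,.0225,(.4,.65,-.25,.2),.021)
```

```text
t1.8 tcp [ 0.5196 -0.1254  0.2312] yaw 2.85 w 1.002 F [ 0.1 -0.6 -0.8] z [ 0.001  0.003 -1.   ]
roll 0.09 dx 0.48 dy -0.99 dz 3.28
[540.  -85.1] [33.7 30.7] ang 45.9 z nan
[535.   77.8] [30.  36.8] ang -75.2 z nan
[618.3 116.3] [13.5 14.8] ang -87.1 z 0.057
[ 463.9 -131.2] [11.5 10.8] ang 3.0 z 0.020
[453.5 117.2] [11.7 12.7] ang -80.9 z 0.020
[ 483.1 -210.4] [11.6 10.6] ang 6.7 z 0.020
[532.7 123.9] [10.9 11.9] ang -9.5 z 0.020
[537.5  -2.6] [122.3 234.6] ang -87.4 z nan
```

View pics/w1.png

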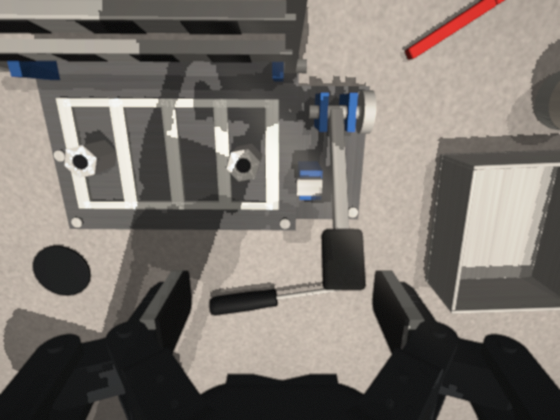

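Emit:
play_rows --rows '[{"dx": 0.28,"dy": -0.5,"dz": 0,"roll": 0,"fingers": 0.2},{"dx": 0.28,"dy": -0.5,"dz": 0,"roll": 0,"fingers": 0.2},{"dx": 0,"dy": 0,"dz": 0,"roll": 1,"fingers": 0.2},{"dx": 0,"dy": 0,"dz": 0,"roll": 1,"fingers": 0.2},{"dx": 0,"dy": 0,"dz": 0,"roll": 1,"fingers": 0.2},{"dx": 0,"dy": 0,"dz": 0,"roll": 1,"fingers": 0.2},{"dx": 0,"dy": 0,"dz": 0.6,"roll": 0.2,"fingers": 0.2},{"dx": 0,"dy": 0,"dz": 0.8,"roll": 0,"fingers": 0.2},{"dx": 0,"dy": 0,"dz": 0.8,"roll": 0,"fingers": 0.2},{"dx": 0,"dy": 0,"dz": 0.8,"roll": 0,"fingers": 0.2},{"dx": 0,"dy": 0,"dz": 0,"roll": 0,"fingers": 0.2}]'

```text
time: 2.78
tool_pos: [0.5318, -0.0909, 0.1041]
tcp_rot: [-3.116, 0.393, 0.021]
wrist_force: [-1.6, -0.5, -1.1]
width: 0.797
```

```bash
sed -i 's/^J0=.*/J0=np.array([.5365,-.0033]);JY=np.radians(2.55)/' h.py
python3 - <<'E'
from h import *
plan(.540,-.085,.029,-14)
c=snap('wrist')
toprect(c,.053,.061,(.4,.6,-.25,.2),.057)
toprect(c,.018,.0225,(.4,.65,-.25,.2),.021)
E
```

```text
t2.8 tcp [ 0.5318 -0.0909  0.1041] yaw -14.36 w 0.797 F [-1.6 -0.5 -1.1] z [-0.013  0.002 -1.   ]
roll -0.09 dx 0.16 dy -0.19 dz 1.88
[535.3  76.9] [30.4 38.3] ang -74.3 z nan
[539.7 -84.8] [30.1 35.6] ang -13.6 z nan
[ 538.8 -151.4] [11.7 24.6] ang -66.9 z nan
[ 589.  -152.1] [22.6 10.6] ang 2.0 z 0.059
[ 465.7 -129.2] [ 7.3 12.2] ang -14.4 z nan
[537.5  -2.5] [122.7 234.9] ang -87.4 z nan
[ 615.1 -202.9] [ 4.9 10.1] ang -86.7 z 0.020
```

Emit:
play_rows --rows '[{"dx": 0.18,"dy": -0.18,"dz": 0,"roll": 0,"fingers": 0.2},{"dx": 0,"dy": 0,"dz": 0.6,"roll": 0,"fingers": 0.2},{"dx": 0,"dy": 0,"dz": 0.6,"roll": 0,"fingers": 0.2},{"dx": 0,"dy": 0,"dz": 0.6,"roll": 0,"fingers": 0.2},{"dx": 0,"dy": 0,"dz": 0,"roll": 0,"fingers": 0.2},{"dx": 0,"dy": 0,"dz": 0,"roll": 0,"fingers": 1},{"dx": 0,"dy": 0,"dz": 0,"roll": 0,"fingers": 1},{"dx": 0,"dy": 0,"dz": 0,"roll": 0,"fingers": 1},{"dx": 0,"dy": 0,"dz": 0,"roll": 0,"fingers": 1},{"dx": 0,"dy": 0,"dz": 0,"roll": 0,"fingers": 1},{"dx": 0,"dy": 0,"dz": 0,"roll": 0,"fingers": 1},{"dx": 0,"dy": 0,"dz": -0.5,"roll": 0,"fingers": 1},{"dx": 0,"dy": 0,"dz": -0.8,"roll": 0,"fingers": 1},{"dx": 0,"dy": 0,"dz": -0.8,"roll": 0,"fingers": 1},{"dx": 0,"dy": 0,"dz": -0.8,"roll": 0,"fingers": 1},{"dx": 0,"dy": 0,"dz": -0.8,"roll": 0,"fingers": 1},{"dx": 0,"dy": 0,"dz": -0.8,"roll": 0,"fingers": 1},{"dx": 0,"dy": 0,"dz": 0,"roll": 0,"fingers": 1},{"dx": 0,"dy": 0,"dz": 0,"roll": 0,"fingers": 1}]' --grip_force 60

```text
time: 4.42
tool_pos: [0.5489, -0.0859, 0.2232]
tcp_rot: [3.117, -0.391, 0.012]
wrist_force: [-0.2, 0.1, -2.9]
width: 0.329
```

Run:
```python
from h import *
plan(.472,-.382,.11,-14)
```

```text
t4.4 tcp [ 0.5489 -0.0859  0.2232] yaw -14.29 w 0.329 F [-0.2  0.1 -2.9] z [ 0.007 -0.001 -1.   ]
roll -0.07 dx -0.07 dy 7.65 dz 2.83
```

Emit:
play_rows --rows '[{"dx": 0.02,"dy": 0.4,"dz": 0,"roll": 0,"fingers": 1},{"dx": 0.02,"dy": 0.8,"dz": 0,"roll": 0,"fingers": 1},{"dx": 0.03,"dy": 0.8,"dz": 0,"roll": 0,"fingers": 1},{"dx": 0.03,"dy": 0.8,"dz": 0,"roll": 0,"fingers": 1},{"dx": 0.03,"dy": 0.8,"dz": 0,"roll": 0,"fingers": 1},{"dx": 0.03,"dy": 0.8,"dz": 0,"roll": 0,"fingers": 1},{"dx": 0.02,"dy": 0.8,"dz": 0,"roll": 0,"fingers": 1},{"dx": 0.02,"dy": 0.8,"dz": 0,"roll": 0,"fingers": 1},{"dx": 0.02,"dy": 0.8,"dz": 0,"roll": 0,"fingers": 1},{"dx": 0.02,"dy": 0.77,"dz": 0,"roll": 0,"fingers": 1},{"dx": 0,"dy": 0,"dz": 0,"roll": 0,"fingers": 1},{"dx": 0,"dy": 0,"dz": 0.6,"roll": 0,"fingers": 1},{"dx": 0,"dy": 0,"dz": 0.6,"roll": 0,"fingers": 1},{"dx": 0,"dy": 0,"dz": 0.6,"roll": 0,"fingers": 1},{"dx": 0,"dy": 0,"dz": 0.6,"roll": 0,"fingers": 1},{"dx": 0,"dy": 0,"dz": 0,"roll": 0,"fingers": 1}]'

```text
time: 5.75
tool_pos: [0.4768, -0.3771, 0.1153]
tcp_rot: [-3.109, 0.39, 0.018]
wrist_force: [-1.5, 1.0, -2.9]
width: 0.325
```

Run:
```python
from h import *
plan(.485,-.382,.055,-14)
```

```text
t5.8 tcp [ 0.4768 -0.3771  0.1153] yaw -14.29 w 0.325 F [-1.5  1.  -2.9] z [-0.011  0.009 -1.   ]
roll -0.07 dx 0.23 dy 0.07 dz 1.51
```

Emit:
play_rows --rows '[{"dx": 0.2,"dy": 0.07,"dz": 0.5,"roll": 0,"fingers": 1},{"dx": 0,"dy": 0,"dz": 0.5,"roll": 0,"fingers": 1},{"dx": 0,"dy": 0,"dz": 0.5,"roll": 0,"fingers": 1},{"dx": 0,"dy": 0,"dz": 0,"roll": 0,"fingers": 1},{"dx": 0,"dy": 0,"dz": 0,"roll": 0,"fingers": 0.45},{"dx": 0,"dy": 0,"dz": 0,"roll": 0,"fingers": 0.45},{"dx": 0,"dy": 0,"dz": 0,"roll": 0,"fingers": 0.45},{"dx": 0,"dy": 0,"dz": -0.6,"roll": 0,"fingers": 0.4},{"dx": 0,"dy": 0,"dz": -0.9,"roll": 0,"fingers": 0.4},{"dx": 0,"dy": 0,"dz": -0.9,"roll": 0,"fingers": 0.4},{"dx": 0,"dy": 0,"dz": -0.9,"roll": 0,"fingers": 0.4},{"dx": 0,"dy": 0,"dz": -0.9,"roll": 0,"fingers": 0.2}]'

```text
time: 6.75
tool_pos: [0.4889, -0.3863, 0.2355]
tcp_rot: [3.115, -0.39, 0.005]
wrist_force: [0.5, 0.1, 0.4]
width: 0.728
```

Emit:
play_rows --rows '[{"dx": -0.12,"dy": -0.9,"dz": 0,"roll": 0,"fingers": 0.2},{"dx": -0.12,"dy": -0.9,"dz": 0,"roll": 0,"fingers": 0.2},{"dx": -0.12,"dy": -0.9,"dz": 0,"roll": 0,"fingers": 0.2},{"dx": -0.12,"dy": -0.9,"dz": 0,"roll": 0,"fingers": 0.2},{"dx": -0.12,"dy": -0.9,"dz": 0,"roll": 0,"fingers": 0.2},{"dx": -0.12,"dy": -0.9,"dz": 0,"roll": 0,"fingers": 0.2},{"dx": -0.12,"dy": -0.9,"dz": 0,"roll": 0,"fingers": 0.2},{"dx": -0.12,"dy": -0.9,"dz": 0,"roll": 0,"fingers": 0.2},{"dx": -0.12,"dy": -0.9,"dz": 0,"roll": 0,"fingers": 0.2},{"dx": -0.12,"dy": -0.9,"dz": 0,"roll": 0,"fingers": 0.2},{"dx": -0.12,"dy": -0.9,"dz": 0,"roll": 0,"fingers": 0.2},{"dx": -0.12,"dy": -0.9,"dz": 0,"roll": 0,"fingers": 0.2},{"dx": -0.12,"dy": -0.6,"dz": 0,"roll": 0,"fingers": 0.2},{"dx": 0,"dy": 0,"dz": 0.8,"roll": 0,"fingers": 0.2},{"dx": 0,"dy": 0,"dz": 0.8,"roll": 0,"fingers": 0.2},{"dx": 0,"dy": 0,"dz": 0.8,"roll": 0,"fingers": 0.2},{"dx": 0,"dy": 0,"dz": 0,"roll": 0,"fingers": 0.2},{"dx": 0,"dy": 0,"dz": 0,"roll": 0,"fingers": 0.2}]'

```text
time: 8.25
tool_pos: [0.5395, 0.0713, 0.1352]
tcp_rot: [3.117, -0.39, -0.003]
wrist_force: [0.2, 0.2, 0.8]
width: 0.799
```

Run:
```python
from h import *
plan(.5352,.0772,.029,-15)
c=snap('wrist')
toprect(c,.053,.061,(.4,.6,-.25,.2),.057)
c=snap('top')
print('pan');toprect(c,.03,.062,(.4,.55,-.44,-.31),.046)
print('blanks');toprect(c,.018,.05,(.35,.65,.17,.5),.03)
```

```text
t8.2 tcp [0.5395 0.0713 0.1352] yaw -14.28 w 0.799 F [0.2 0.2 0.8] z [-0.002 -0.    -1.   ]
roll 0.18 dx -0.14 dy -0.12 dz 2.66
[535.6  78.3] [30.1 35.6] ang -13.5 z nan
pan
[ 475.3 -379.1] [34.9 31.4] ang 89.8 z 0.046
[ 473.4 -316.1] [147.2  11.2] ang 4.8 z 0.046
blanks
[430.5 371.1] [33.7 90.3] ang -7.8 z nan
[506.4 265.9] [90.3 31.9] ang 12.0 z nan
[570.1 391.6] [90.2 33.1] ang 5.0 z nan
```

Emit:
play_rows --rows '[{"dx": -0.14,"dy": -0.15,"dz": 0,"roll": 0,"fingers": 0.2},{"dx": 0,"dy": 0,"dz": 0.7,"roll": 0,"fingers": 0.2},{"dx": 0,"dy": 0,"dz": 0.7,"roll": 0,"fingers": 0.2},{"dx": 0,"dy": 0,"dz": 0.7,"roll": 0,"fingers": 0.2},{"dx": 0,"dy": 0,"dz": 0.5,"roll": 0,"fingers": 0.2},{"dx": 0,"dy": 0,"dz": 0,"roll": 0,"fingers": 0.2},{"dx": 0,"dy": 0,"dz": 0,"roll": 0,"fingers": 1},{"dx": 0,"dy": 0,"dz": 0,"roll": 0,"fingers": 1},{"dx": 0,"dy": 0,"dz": 0,"roll": 0,"fingers": 1},{"dx": 0,"dy": 0,"dz": 0,"roll": 0,"fingers": 1},{"dx": 0,"dy": 0,"dz": 0,"roll": 0,"fingers": 1},{"dx": 0,"dy": 0,"dz": 0,"roll": 0,"fingers": 1},{"dx": 0,"dy": 0,"dz": -0.5,"roll": 0,"fingers": 1},{"dx": 0,"dy": 0,"dz": -0.8,"roll": 0,"fingers": 1},{"dx": 0,"dy": 0,"dz": -0.9,"roll": 0,"fingers": 1},{"dx": 0,"dy": 0,"dz": -0.9,"roll": 0,"fingers": 1},{"dx": 0,"dy": 0,"dz": -0.9,"roll": 0,"fingers": 1},{"dx": 0,"dy": 0,"dz": -0.9,"roll": 0,"fingers": 1},{"dx": 0,"dy": 0,"dz": 0,"roll": 0,"fingers": 1}]'

```text
time: 9.93
tool_pos: [0.5416, 0.079, 0.2375]
tcp_rot: [-3.113, 0.39, -0.025]
wrist_force: [2.0, 0.2, 0.3]
width: 0.335
```

Emit:
play_rows --rows '[{"dx": 0.03,"dy": 0.5,"dz": 0,"roll": 0,"fingers": 1},{"dx": 0.04,"dy": 0.9,"dz": 0,"roll": 0,"fingers": 1},{"dx": 0.04,"dy": 0.9,"dz": 0,"roll": 0,"fingers": 1},{"dx": 0.04,"dy": 0.9,"dz": 0,"roll": 0,"fingers": 1},{"dx": 0.04,"dy": 0.9,"dz": 0,"roll": 0,"fingers": 1},{"dx": 0.04,"dy": 0.9,"dz": 0,"roll": 0,"fingers": 1},{"dx": 0.04,"dy": 0.9,"dz": 0,"roll": 0,"fingers": 1},{"dx": 0.04,"dy": 0.9,"dz": 0,"roll": 0,"fingers": 1},{"dx": 0.04,"dy": 0.9,"dz": 0,"roll": 0,"fingers": 1},{"dx": 0.04,"dy": 0.9,"dz": 0,"roll": 0,"fingers": 1},{"dx": 0.03,"dy": 0.9,"dz": 0,"roll": 0,"fingers": 1},{"dx": 0.03,"dy": 0.9,"dz": 0,"roll": 0,"fingers": 1},{"dx": 0.03,"dy": 0.9,"dz": 0,"roll": 0,"fingers": 1},{"dx": 0.03,"dy": 0.9,"dz": 0,"roll": 0,"fingers": 1},{"dx": 0,"dy": 0,"dz": 0,"roll": 0,"fingers": 1},{"dx": 0,"dy": 0,"dz": 0,"roll": 0,"fingers": 1}]'

```text
time: 11.27
tool_pos: [0.4349, -0.4011, 0.2269]
tcp_rot: [-3.116, 0.396, 0.001]
wrist_force: [-0.3, 0.8, -2.8]
width: 0.339
```

Run:
```python
from h import *
plan(.436,-.398,.055,-14.3)
```

```text
t11.3 tcp [ 0.4349 -0.4011  0.2269] yaw -14.49 w 0.339 F [-0.3  0.8 -2.8] z [-0.  0. -1.]
roll -0.05 dx 0.01 dy -0.08 dz 4.30
```

Emit:
play_rows --rows '[{"dx": 0,"dy": -0.08,"dz": 0.6,"roll": 0,"fingers": 1},{"dx": 0,"dy": 0,"dz": 0.8,"roll": 0,"fingers": 1},{"dx": 0,"dy": 0,"dz": 0.8,"roll": 0,"fingers": 1},{"dx": 0,"dy": 0,"dz": 0.8,"roll": 0,"fingers": 1},{"dx": 0,"dy": 0,"dz": 0.8,"roll": 0,"fingers": 1},{"dx": 0,"dy": 0,"dz": 0.5,"roll": 0,"fingers": 1},{"dx": 0,"dy": 0,"dz": 0,"roll": 0,"fingers": 1},{"dx": 0,"dy": 0,"dz": 0,"roll": 0,"fingers": 0.45},{"dx": 0,"dy": 0,"dz": 0,"roll": 0,"fingers": 0.45},{"dx": 0,"dy": 0,"dz": 0,"roll": 0,"fingers": 0.45},{"dx": 0,"dy": 0,"dz": 0,"roll": 0,"fingers": 0.45},{"dx": 0,"dy": 0,"dz": -0.6,"roll": 0,"fingers": 0.45},{"dx": 0,"dy": 0,"dz": -0.9,"roll": 0,"fingers": 0.45},{"dx": 0,"dy": 0,"dz": -0.9,"roll": 0,"fingers": 0.45},{"dx": 0,"dy": 0,"dz": -0.9,"roll": 0,"fingers": 0.45},{"dx": 0,"dy": 0,"dz": -0.9,"roll": 0,"fingers": 0.3},{"dx": 0,"dy": 0,"dz": 0,"roll": 0,"fingers": 0.3}]'

```text
time: 12.68
tool_pos: [0.4409, -0.4005, 0.2352]
tcp_rot: [3.106, -0.389, 0.023]
wrist_force: [0.8, -0.0, 1.0]
width: 0.701
```

Emit:
play_rows --rows '[{"dx": -0.13,"dy": -0.9,"dz": 0,"roll": 0,"fingers": 0.3},{"dx": -0.13,"dy": -0.9,"dz": 0,"roll": 0,"fingers": 0.3},{"dx": -0.13,"dy": -0.9,"dz": 0,"roll": 0,"fingers": 0.3},{"dx": -0.13,"dy": -0.9,"dz": 0,"roll": 0,"fingers": 0.3},{"dx": -0.13,"dy": -0.9,"dz": 0,"roll": 0,"fingers": 0.3},{"dx": -0.13,"dy": -0.9,"dz": 0,"roll": 0,"fingers": 0.3},{"dx": -0.13,"dy": -0.9,"dz": 0,"roll": 0,"fingers": 0.3},{"dx": -0.13,"dy": -0.9,"dz": 0,"roll": 0,"fingers": 0.3},{"dx": -0.13,"dy": -0.9,"dz": 0,"roll": 0,"fingers": 0.3},{"dx": -0.13,"dy": -0.9,"dz": 0,"roll": 0,"fingers": 0.3},{"dx": -0.13,"dy": -0.9,"dz": 0,"roll": 0,"fingers": 0.3},{"dx": -0.13,"dy": -0.9,"dz": 0,"roll": 0,"fingers": 0.3},{"dx": -0.13,"dy": -0.9,"dz": 0,"roll": 0,"fingers": 0.3},{"dx": -0.13,"dy": -0.9,"dz": 0,"roll": 0,"fingers": 0.3},{"dx": -0.13,"dy": -0.9,"dz": 0,"roll": 0,"fingers": 0.3},{"dx": -0.13,"dy": -0.9,"dz": 0,"roll": 0,"fingers": 0.3},{"dx": -0.13,"dy": -0.9,"dz": 0,"roll": 0,"fingers": 0.3},{"dx": -0.13,"dy": -0.9,"dz": 0,"roll": 0,"fingers": 0.3},{"dx": -0.1,"dy": -0.4,"dz": 0,"roll": 0,"fingers": 0.3}]'

```text
time: 14.27
tool_pos: [0.5069, 0.2755, 0.2251]
tcp_rot: [-3.114, 0.387, -0.005]
wrist_force: [0.3, 0.1, 0.4]
width: 0.699
```

Emit:
play_rows --rows '[{"dx": 0,"dy": 0,"dz": 0.5,"roll": -0.95,"fingers": 0.3},{"dx": 0,"dy": 0,"dz": 0.5,"roll": -0.95,"fingers": 0.3},{"dx": 0,"dy": 0,"dz": 0.5,"roll": -0.95,"fingers": 0.3},{"dx": 0,"dy": 0,"dz": 0.5,"roll": -0.95,"fingers": 0.3},{"dx": 0,"dy": 0,"dz": 0.2,"roll": -0.95,"fingers": 0.3},{"dx": 0,"dy": 0,"dz": 0,"roll": -0.95,"fingers": 0.3},{"dx": 0,"dy": 0,"dz": 0,"roll": -0.9,"fingers": 0.3},{"dx": 0,"dy": 0,"dz": 0,"roll": 0,"fingers": 0.3},{"dx": 0,"dy": 0,"dz": 0,"roll": 0,"fingers": 0.3}]'

```text
time: 15.02
tool_pos: [0.5067, 0.2715, 0.1365]
tcp_rot: [-3.124, -0.329, -0.003]
wrist_force: [-0.3, 0.5, 0.4]
width: 0.703
```

Run:
```python
from h import *
c=snap('wrist')
print('blanks w');toprect(c,.022,.05,(.35,.65,.17,.5),.03)
c=snap('top')
print('pan');toprect(c,.03,.062,(.4,.55,-.44,-.31),.046)
print('blanks');toprect(c,.018,.05,(.35,.65,.17,.5),.03)
plan(.506,.266,.0095,12)
```

```text
blanks w
[435.1 372.8] [31.3 94. ] ang -7.8 z nan
[510.2 268.1] [90.1 29.9] ang 12.1 z nan
[573.2 392.6] [89.6 33. ] ang 5.0 z nan
pan
[ 430.9 -390.4] [34.7 31.1] ang 89.7 z nan
[ 475.3 -379.1] [34.9 31.4] ang 89.8 z 0.046
[ 473.2 -315.4] [147.   11.2] ang 5.1 z nan
blanks
[428.  371.8] [33.1 85.1] ang -8.0 z 0.029
[484.6 261.4] [45.7 31.2] ang 12.7 z 0.029
t15.1 tcp [0.5065 0.2714 0.1363] yaw 12.02 w 0.700 F [-0.3  0.  -0.1] z [ 0.002  0.001 -1.   ]
roll 0.01 dx -0.04 dy 0.13 dz 3.17
```

Emit:
play_rows --rows '[{"dx": 0.07,"dy": 0.1,"dz": 0.4,"roll": 0,"fingers": 0.3},{"dx": 0,"dy": 0,"dz": 0.7,"roll": 0,"fingers": 0.3},{"dx": 0,"dy": 0,"dz": 0.7,"roll": 0,"fingers": 0.3},{"dx": 0,"dy": 0,"dz": 0.7,"roll": 0,"fingers": 0.3},{"dx": 0,"dy": 0,"dz": 0.63,"roll": 0,"fingers": 0.3},{"dx": 0,"dy": 0,"dz": 0,"roll": 0,"fingers": 0.3},{"dx": 0,"dy": 0,"dz": 0,"roll": 0,"fingers": 1},{"dx": 0,"dy": 0,"dz": 0,"roll": 0,"fingers": 1},{"dx": 0,"dy": 0,"dz": 0,"roll": 0,"fingers": 1},{"dx": 0,"dy": 0,"dz": 0,"roll": 0,"fingers": 1},{"dx": 0,"dy": 0,"dz": 0,"roll": 0,"fingers": 1},{"dx": 0,"dy": 0,"dz": 0,"roll": 0,"fingers": 1}]' --grip_force 70

```text
time: 16.12
tool_pos: [0.5115, 0.2688, 0.0126]
tcp_rot: [-3.123, -0.331, -0.007]
wrist_force: [-1.4, 0.3, 6.9]
width: 0.335
```

```bash
sed -i 's/^J0=.*/J0=np.array([.5375,-.0025]);JY=np.radians(2.6)/' h.py
python3 - <<'E'
from h import *
print(j2w(0,.0825),j2w(0,-.0275),j2w(0,-.0825))
p=j2w(0,.0825);plan(*p,.10,2.6)
E
```

```text
[0.53375755 0.07991507] [ 0.53874748 -0.02997169] [ 0.54124245 -0.08491507]
t16.1 tcp [0.5115 0.2688 0.0126] yaw 12.10 w 0.335 F [-1.4  0.3  6.9] z [ 0.004  0.002 -1.   ]
roll 2.38 dx 0.34 dy 4.74 dz -2.19
```

Emit:
play_rows --rows '[{"dx": 0,"dy": 0,"dz": -0.4,"roll": 0,"fingers": 1},{"dx": 0,"dy": 0,"dz": -0.8,"roll": 0,"fingers": 1},{"dx": 0,"dy": 0,"dz": -0.8,"roll": 0,"fingers": 1},{"dx": 0,"dy": 0,"dz": -0.8,"roll": 0,"fingers": 1},{"dx": 0,"dy": 0,"dz": 0,"roll": 0.8,"fingers": 1},{"dx": 0,"dy": 0,"dz": 0,"roll": 0.8,"fingers": 1},{"dx": 0,"dy": 0,"dz": 0,"roll": 0.8,"fingers": 1},{"dx": 0.06,"dy": 0.5,"dz": 0,"roll": 0,"fingers": 1},{"dx": 0.06,"dy": 0.8,"dz": 0,"roll": 0,"fingers": 1},{"dx": 0.06,"dy": 0.8,"dz": 0,"roll": 0,"fingers": 1},{"dx": 0.06,"dy": 0.8,"dz": 0,"roll": 0,"fingers": 1},{"dx": 0.06,"dy": 0.8,"dz": 0,"roll": 0,"fingers": 1},{"dx": 0.06,"dy": 0.6,"dz": 0,"roll": 0,"fingers": 1},{"dx": 0,"dy": 0.4,"dz": 0,"roll": 0,"fingers": 1},{"dx": 0,"dy": 0,"dz": 0,"roll": 0,"fingers": 1},{"dx": 0,"dy": 0,"dz": 0.8,"roll": 0,"fingers": 1},{"dx": 0,"dy": 0,"dz": 0,"roll": 0,"fingers": 1},{"dx": 0,"dy": 0,"dz": 0,"roll": 0,"fingers": 1}]'

```text
time: 17.62
tool_pos: [0.5298, 0.0809, 0.0884]
tcp_rot: [3.141, 0.069, -0.008]
wrist_force: [0.4, -0.7, -2.0]
width: 0.332
```

Run:
```python
from h import *
p=j2w(0.001,.0825);plan(*p,.027,2.6)
c=snap('wrist','w2.png')
toprect(c,.018,.0225,(.4,.65,-.25,.2),.021)
W=cloud(c)[...,2];print(np.round(np.nanmin(W[300:,200:360]),3))
```

```text
t17.6 tcp [0.5298 0.0809 0.0884] yaw 2.51 w 0.332 F [ 0.4 -0.7 -2. ] z [-0.005 -0.    -1.   ]
roll -0.02 dx 0.12 dy 0.03 dz 1.53
[ 464.9 -129.3] [13.2 12.6] ang 2.5 z nan
[533.  124.4] [11.3 12.3] ang -0.6 z nan
[537.8  -3.3] [121.8 235. ] ang -87.5 z nan
-0.001
```

View pics/w2.png

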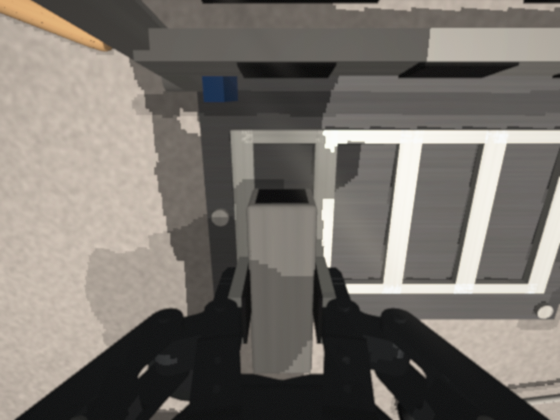

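The blank hangs square over nest 1 at (282,285), so I'll lower it in.

Emit:
play_rows --rows '[{"dx": 0.12,"dy": 0.03,"dz": 0.3,"roll": 0,"fingers": 1},{"dx": 0,"dy": 0,"dz": 0.4,"roll": 0,"fingers": 1},{"dx": 0,"dy": 0,"dz": 0.3,"roll": 0,"fingers": 1},{"dx": 0,"dy": 0,"dz": 0.2,"roll": 0,"fingers": 1},{"dx": 0,"dy": 0,"dz": 0.2,"roll": 0,"fingers": 1},{"dx": 0,"dy": 0,"dz": 0.12,"roll": 0,"fingers": 1},{"dx": 0,"dy": 0,"dz": 0,"roll": 0,"fingers": 1},{"dx": 0,"dy": 0,"dz": 0,"roll": 0,"fingers": 1}]'

```text
time: 18.33
tool_pos: [0.5372, 0.0797, 0.0293]
tcp_rot: [3.141, 0.069, -0.0]
wrist_force: [0.3, -0.1, -2.7]
width: 0.332
```

Run:
```python
from h import *
p=j2w(0.001,.0825);plan(*p,.0276,2.6)
```

```text
t18.3 tcp [0.5372 0.0797 0.0293] yaw 2.52 w 0.332 F [ 0.3 -0.1 -2.7] z [-0. -0. -1.]
roll -0.02 dx -0.06 dy -0.01 dz 0.04
```

Emit:
play_rows --rows '[{"dx": 0,"dy": 0,"dz": 0.05,"roll": 0,"fingers": 1},{"dx": 0,"dy": 0,"dz": 0,"roll": 0,"fingers": 1},{"dx": 0,"dy": 0,"dz": 0,"roll": 0,"fingers": 0.5},{"dx": 0,"dy": 0,"dz": 0,"roll": 0,"fingers": 0.5},{"dx": 0,"dy": 0,"dz": 0,"roll": 0,"fingers": 0.5},{"dx": 0,"dy": 0,"dz": 0,"roll": 0,"fingers": 0.5},{"dx": 0,"dy": 0,"dz": -0.5,"roll": 0,"fingers": 0.5},{"dx": 0,"dy": 0,"dz": -0.8,"roll": 0,"fingers": 0.5},{"dx": 0,"dy": 0,"dz": -0.8,"roll": 0,"fingers": 0.5},{"dx": 0,"dy": 0,"dz": -0.8,"roll": 0,"fingers": 0.3},{"dx": 0.1,"dy": -0.8,"dz": 0,"roll": 0,"fingers": 0.3},{"dx": 0.15,"dy": -0.9,"dz": 0,"roll": -0.1,"fingers": 0.3},{"dx": 0.15,"dy": -0.9,"dz": 0,"roll": -0.1,"fingers": 0.3},{"dx": 0.15,"dy": -0.9,"dz": 0,"roll": -0.1,"fingers": 0.3},{"dx": 0.15,"dy": -0.9,"dz": 0,"roll": -0.1,"fingers": 0.3},{"dx": 0.15,"dy": -0.9,"dz": 0,"roll": -0.1,"fingers": 0.3},{"dx": 0.15,"dy": -0.9,"dz": 0,"roll": -0.1,"fingers": 0.3},{"dx": 0.15,"dy": -0.9,"dz": 0,"roll": 0,"fingers": 0.3},{"dx": 0.1,"dy": -0.5,"dz": 0,"roll": 0,"fingers": 0.3},{"dx": 0,"dy": 0,"dz": 0,"roll": 0,"fingers": 0.3}]'

```text
time: 20.0
tool_pos: [0.5675, 0.391, 0.1435]
tcp_rot: [-3.136, -0.14, -0.002]
wrist_force: [0.7, -1.0, -0.2]
width: 0.7
```

Run:
```python
from h import *
c=snap('wrist')
print('blanks w');toprect(c,.022,.05,(.35,.65,.17,.5),.03)
c=snap('top')
print('blanks');toprect(c,.018,.05,(.35,.65,.17,.5),.03)
print('seated');toprect(c,.03,.052,(.47,.6,.03,.15),.045)
plan(.5732,.3926,.0115,5)
```

```text
blanks w
[436.1 374.5] [31.  95.4] ang -7.8 z nan
[574.2 394.6] [90.4 29.9] ang 5.0 z nan
blanks
[430.6 371.5] [32.8 90.3] ang -7.8 z nan
[549.3 389.8] [48.2 31.5] ang 2.2 z 0.029
seated
[532.2  78.8] [90.3 30.3] ang 2.7 z nan
t20.1 tcp [0.5672 0.3868 0.143 ] yaw 5.02 w 0.702 F [ 0.2 -1.   0.3] z [-0.    -0.001 -1.   ]
roll 0.00 dx 0.16 dy -0.13 dz 3.29
```

Emit:
play_rows --rows '[{"dx": 0.18,"dy": -0.17,"dz": 0.5,"roll": 0,"fingers": 0.3},{"dx": 0,"dy": 0,"dz": 0.8,"roll": 0,"fingers": 0.3},{"dx": 0,"dy": 0,"dz": 0.7,"roll": 0,"fingers": 0.3},{"dx": 0,"dy": 0,"dz": 0.7,"roll": 0,"fingers": 0.3},{"dx": 0,"dy": 0,"dz": 0.58,"roll": 0,"fingers": 0.3},{"dx": 0,"dy": 0,"dz": 0,"roll": 0,"fingers": 0.3},{"dx": 0,"dy": 0,"dz": 0,"roll": 0,"fingers": 1},{"dx": 0,"dy": 0,"dz": 0,"roll": 0,"fingers": 1},{"dx": 0,"dy": 0,"dz": 0,"roll": 0,"fingers": 1},{"dx": 0,"dy": 0,"dz": 0,"roll": 0,"fingers": 1},{"dx": 0,"dy": 0,"dz": 0,"roll": 0,"fingers": 1},{"dx": 0,"dy": 0,"dz": 0,"roll": 0,"fingers": 1}]'

```text
time: 21.1
tool_pos: [0.5759, 0.3943, 0.0149]
tcp_rot: [-3.137, -0.135, -0.006]
wrist_force: [0.0, -2.0, 6.8]
width: 0.33
```

Run:
```python
from h import *
p=j2w(0.001,-.0825);plan(*p,.14,2.6)
```

```text
t21.1 tcp [0.5759 0.3943 0.0149] yaw 4.92 w 0.330 F [ 0.  -2.   6.8] z [ 0.004  0.002 -1.   ]
roll 0.58 dx -1.38 dy 11.93 dz -3.13
```

Emit:
play_rows --rows '[{"dx": 0,"dy": 0,"dz": -0.4,"roll": 0,"fingers": 1},{"dx": 0,"dy": 0,"dz": -0.8,"roll": 0,"fingers": 1},{"dx": 0,"dy": 0,"dz": -0.8,"roll": 0,"fingers": 1},{"dx": 0,"dy": 0,"dz": -0.9,"roll": 0,"fingers": 1},{"dx": 0,"dy": 0,"dz": -0.4,"roll": 0.58,"fingers": 1},{"dx": -0.1,"dy": 0.5,"dz": 0,"roll": 0,"fingers": 1},{"dx": -0.1,"dy": 0.85,"dz": 0,"roll": 0,"fingers": 1},{"dx": -0.1,"dy": 0.9,"dz": 0,"roll": 0,"fingers": 1},{"dx": -0.1,"dy": 0.9,"dz": 0,"roll": 0,"fingers": 1},{"dx": -0.1,"dy": 0.9,"dz": 0,"roll": 0,"fingers": 1},{"dx": -0.1,"dy": 0.9,"dz": 0,"roll": 0,"fingers": 1},{"dx": -0.1,"dy": 0.9,"dz": 0,"roll": 0,"fingers": 1},{"dx": -0.1,"dy": 0.9,"dz": 0,"roll": 0,"fingers": 1},{"dx": -0.1,"dy": 0.9,"dz": 0,"roll": 0,"fingers": 1},{"dx": -0.1,"dy": 0.9,"dz": 0,"roll": 0,"fingers": 1},{"dx": -0.1,"dy": 0.9,"dz": 0,"roll": 0,"fingers": 1},{"dx": -0.1,"dy": 0.9,"dz": 0,"roll": 0,"fingers": 1},{"dx": -0.1,"dy": 0.9,"dz": 0,"roll": 0,"fingers": 1},{"dx": 0,"dy": 0.68,"dz": 0,"roll": 0,"fingers": 1},{"dx": 0,"dy": 0,"dz": 0,"roll": 0,"fingers": 1}]'

```text
time: 22.77
tool_pos: [0.5435, -0.0901, 0.1443]
tcp_rot: [3.138, 0.065, 0.001]
wrist_force: [-0.1, -0.1, -3.0]
width: 0.333
```

Run:
```python
from h import *
c=snap('wrist')
p=j2w(0.001,-.0825);plan(*p,.029,2.6)
toprect(c,.018,.0225,(.4,.65,-.25,.2),.021)
toprect(c,.10,.19,(.4,.65,-.25,.2),.145)
```

```text
t22.8 tcp [ 0.5434 -0.0877  0.1442] yaw 2.36 w 0.328 F [ 0.5  0.2 -2.9] z [ 0. -0. -1.]
roll -0.06 dx -0.03 dy -0.07 dz 2.88
[453.5 116.9] [11.8 12.9] ang -55.0 z nan
[532.8 123.2] [12. 13.] ang -11.0 z 0.020
[536.   64.1] [89.3  5. ] ang 4.3 z 0.021
[537.5  -2.2] [122.5 235.6] ang -87.6 z nan
[ 614.4 -203.5] [ 6.3 11.3] ang -87.6 z 0.020
[515.8 -44.8] [ 4.  11.1] ang -70.7 z 0.189
[ 532.2 -163.2] [73.  19.8] ang 26.8 z nan
[533.5 -94.2] [ 74.1 109.6] ang -20.6 z nan
[642.8 -59.5] [ 30.4 184.4] ang -87.6 z nan
```

Emit:
play_rows --rows '[{"dx": -0.03,"dy": -0.07,"dz": 0.4,"roll": 0,"fingers": 1},{"dx": 0,"dy": 0,"dz": 0.6,"roll": 0,"fingers": 1},{"dx": 0,"dy": 0,"dz": 0.6,"roll": 0,"fingers": 1},{"dx": 0,"dy": 0,"dz": 0.5,"roll": 0,"fingers": 1},{"dx": 0,"dy": 0,"dz": 0.3,"roll": 0,"fingers": 1},{"dx": 0,"dy": 0,"dz": 0.2,"roll": 0,"fingers": 1},{"dx": 0,"dy": 0,"dz": 0.2,"roll": 0,"fingers": 1},{"dx": 0,"dy": 0,"dz": 0,"roll": 0,"fingers": 1},{"dx": 0,"dy": 0,"dz": 0,"roll": 0,"fingers": 1}]'

```text
time: 23.57
tool_pos: [0.5429, -0.0825, 0.0325]
tcp_rot: [-3.141, -0.072, -0.001]
wrist_force: [0.7, -0.1, -2.8]
width: 0.327
```

Run:
```python
from h import *
p=j2w(0.001,-.0825);plan(*p,.029,2.6)
```

```text
t23.6 tcp [ 0.5429 -0.0825  0.0325] yaw 2.61 w 0.327 F [ 0.7 -0.1 -2.8] z [ 0.  0. -1.]
roll 0.00 dx -0.02 dy 0.06 dz 0.09
```

Emit:
play_rows --rows '[{"dx": -0.02,"dy": 0.06,"dz": 0.05,"roll": 0,"fingers": 1},{"dx": 0,"dy": 0,"dz": 0.04,"roll": 0,"fingers": 1},{"dx": 0,"dy": 0,"dz": 0.0,"roll": 0,"fingers": 1},{"dx": 0,"dy": 0,"dz": 0,"roll": 0,"fingers": 1}]'

```text
time: 23.9
tool_pos: [0.5429, -0.0856, 0.0298]
tcp_rot: [3.14, 0.071, 0.004]
wrist_force: [-0.1, -1.6, 3.2]
width: 0.331
```

Emit:
play_rows --rows '[{"dx": 0,"dy": 0,"dz": 0,"roll": 0,"fingers": 0.5},{"dx": 0,"dy": 0,"dz": 0,"roll": 0,"fingers": 0.5},{"dx": 0,"dy": 0,"dz": 0,"roll": 0,"fingers": 0.5},{"dx": 0,"dy": 0,"dz": 0,"roll": 0,"fingers": 0.5},{"dx": 0,"dy": 0,"dz": -0.5,"roll": 0,"fingers": 0.5},{"dx": 0,"dy": 0,"dz": -0.8,"roll": 0,"fingers": 0.5},{"dx": 0,"dy": 0,"dz": -0.8,"roll": 0,"fingers": 0.5},{"dx": 0,"dy": 0,"dz": -0.8,"roll": 0,"fingers": 0.3}]'

```text
time: 24.57
tool_pos: [0.541, -0.0849, 0.1451]
tcp_rot: [-3.14, -0.071, 0.002]
wrist_force: [0.7, -0.5, 0.3]
width: 0.628
```

Emit:
play_rows --rows '[{"dx": -0.16,"dy": -0.85,"dz": 0,"roll": 0,"fingers": 0.3},{"dx": -0.16,"dy": -0.9,"dz": 0,"roll": 0,"fingers": 0.3},{"dx": -0.16,"dy": -0.9,"dz": 0,"roll": 0,"fingers": 0.3},{"dx": -0.16,"dy": -0.9,"dz": 0,"roll": 0,"fingers": 0.3},{"dx": -0.16,"dy": -0.9,"dz": 0,"roll": 0,"fingers": 0.3},{"dx": -0.16,"dy": -0.9,"dz": 0,"roll": 0,"fingers": 0.3},{"dx": -0.16,"dy": -0.9,"dz": 0,"roll": 0,"fingers": 0.3},{"dx": -0.16,"dy": -0.9,"dz": 0,"roll": 0,"fingers": 0.3},{"dx": -0.16,"dy": -0.9,"dz": 0,"roll": 0,"fingers": 0.3},{"dx": -0.16,"dy": -0.9,"dz": 0,"roll": 0,"fingers": 0.3},{"dx": -0.16,"dy": -0.9,"dz": 0,"roll": 0,"fingers": 0.3},{"dx": -0.16,"dy": -0.9,"dz": 0,"roll": 0,"fingers": 0.3},{"dx": -0.16,"dy": -0.83,"dz": 0,"roll": 0,"fingers": 0.3},{"dx": 0,"dy": 0,"dz": 0,"roll": 0.9,"fingers": 0.3},{"dx": 0,"dy": 0,"dz": 0,"roll": 0.9,"fingers": 0.3},{"dx": 0,"dy": 0,"dz": 0,"roll": 0.8,"fingers": 0.3},{"dx": 0,"dy": 0,"dz": 0,"roll": 0,"fingers": 0.3},{"dx": 0,"dy": 0,"dz": 0,"roll": 0,"fingers": 0.3}]'

```text
time: 26.07
tool_pos: [0.4374, 0.3739, 0.1443]
tcp_rot: [3.134, -0.211, -0.001]
wrist_force: [0.8, 0.4, 0.1]
width: 0.703
```

Run:
```python
from h import *
c=snap('wrist')
print('blanks w');toprect(c,.022,.05,(.35,.65,.17,.5),.03)
c=snap('top','t2.png')
print('blanks');toprect(c,.018,.05,(.35,.65,.17,.5),.03)
print('seated');toprect(c,.03,.052,(.47,.6,-.15,.15),.045)
plan(.4361,.374,.0115,-8)
```

```text
blanks w
[433.9 374. ] [29.9 90.2] ang -7.8 z nan
blanks
[430.5 370.9] [34.1 90.3] ang -7.8 z 0.029
seated
[532.1  78.7] [90.5 30.3] ang 2.7 z 0.044
[537.4 -85.6] [90.  30.6] ang 2.4 z nan
t26.2 tcp [0.4377 0.3737 0.1444] yaw -7.75 w 0.699 F [-0.  -0.7 -1. ] z [-0. -0. -1.]
roll 0.06 dx -0.04 dy -0.00 dz 3.32
```

View pics/t2.png

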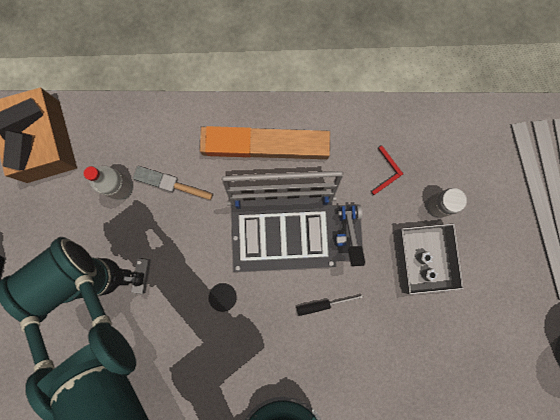

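Both seated blanks show at (252,237) and (315,235), and both stubs are in the pan at (425,257) and (431,275). Next is the last blank.

Emit:
play_rows --rows '[{"dx": -0.09,"dy": 0,"dz": 0.5,"roll": 0,"fingers": 0.3},{"dx": 0,"dy": 0,"dz": 0.8,"roll": 0,"fingers": 0.3},{"dx": 0,"dy": 0,"dz": 0.7,"roll": 0,"fingers": 0.3},{"dx": 0,"dy": 0,"dz": 0.7,"roll": 0,"fingers": 0.3},{"dx": 0,"dy": 0,"dz": 0.58,"roll": 0,"fingers": 0.3},{"dx": 0,"dy": 0,"dz": 0,"roll": 0,"fingers": 0.3},{"dx": 0,"dy": 0,"dz": 0,"roll": 0,"fingers": 1},{"dx": 0,"dy": 0,"dz": 0,"roll": 0,"fingers": 1},{"dx": 0,"dy": 0,"dz": 0,"roll": 0,"fingers": 1},{"dx": 0,"dy": 0,"dz": 0,"roll": 0,"fingers": 1},{"dx": 0,"dy": 0,"dz": 0,"roll": 0,"fingers": 1},{"dx": 0,"dy": 0,"dz": 0,"roll": 0,"fingers": 1}]'

```text
time: 27.17
tool_pos: [0.4357, 0.3755, 0.0156]
tcp_rot: [-3.132, 0.213, -0.005]
wrist_force: [0.6, -0.7, 5.6]
width: 0.328
```

Run:
```python
from h import *
p=j2w(0.001,.0275);plan(*p,.14,2.6)
```

```text
t27.2 tcp [0.4357 0.3755 0.0156] yaw -7.80 w 0.328 F [ 0.6 -0.7  5.6] z [ 0.003  0.002 -1.   ]
roll -2.60 dx 2.14 dy 8.87 dz -3.11
```

Emit:
play_rows --rows '[{"dx": 0,"dy": 0,"dz": -0.4,"roll": 0,"fingers": 1},{"dx": 0,"dy": 0,"dz": -0.8,"roll": 0,"fingers": 1},{"dx": 0,"dy": 0,"dz": -0.8,"roll": 0,"fingers": 1},{"dx": 0,"dy": 0,"dz": -0.8,"roll": 0,"fingers": 1},{"dx": 0,"dy": 0,"dz": -0.4,"roll": -0.8,"fingers": 1},{"dx": 0,"dy": 0,"dz": 0,"roll": -0.9,"fingers": 1},{"dx": 0,"dy": 0,"dz": 0,"roll": -0.9,"fingers": 1},{"dx": 0.1,"dy": 0.5,"dz": 0,"roll": 0,"fingers": 1},{"dx": 0.2,"dy": 0.8,"dz": 0,"roll": 0,"fingers": 1},{"dx": 0.2,"dy": 0.85,"dz": 0,"roll": 0,"fingers": 1},{"dx": 0.2,"dy": 0.85,"dz": 0,"roll": 0,"fingers": 1},{"dx": 0.2,"dy": 0.85,"dz": 0,"roll": 0,"fingers": 1},{"dx": 0.2,"dy": 0.85,"dz": 0,"roll": 0,"fingers": 1},{"dx": 0.2,"dy": 0.85,"dz": 0,"roll": 0,"fingers": 1},{"dx": 0.2,"dy": 0.85,"dz": 0,"roll": 0,"fingers": 1},{"dx": 0.2,"dy": 0.85,"dz": 0,"roll": 0,"fingers": 1},{"dx": 0.2,"dy": 0.85,"dz": 0,"roll": 0,"fingers": 1},{"dx": 0.2,"dy": 0.77,"dz": 0,"roll": 0,"fingers": 1},{"dx": 0,"dy": 0,"dz": 0,"roll": 0,"fingers": 1},{"dx": 0,"dy": 0,"dz": 0,"roll": 0,"fingers": 1}]'

```text
time: 28.83
tool_pos: [0.534, 0.0221, 0.1412]
tcp_rot: [-3.141, -0.065, 0.001]
wrist_force: [-1.0, 0.3, -2.2]
width: 0.329
```

Run:
```python
from h import *
p=j2w(0.001,.0275);plan(*p,.030,2.6)
```

```text
t28.8 tcp [0.534  0.0221 0.1412] yaw 2.39 w 0.329 F [-1.   0.3 -2.2] z [-0.  0. -1.]
roll -0.05 dx 0.08 dy -0.07 dz 2.78
```

Emit:
play_rows --rows '[{"dx": 0.08,"dy": -0.06,"dz": 0.4,"roll": -0.05,"fingers": 1},{"dx": 0,"dy": 0,"dz": 0.6,"roll": 0,"fingers": 1},{"dx": 0,"dy": 0,"dz": 0.6,"roll": 0,"fingers": 1},{"dx": 0,"dy": 0,"dz": 0.3,"roll": 0,"fingers": 1},{"dx": 0,"dy": 0,"dz": 0,"roll": 0,"fingers": 1},{"dx": 0,"dy": 0,"dz": 0,"roll": 0,"fingers": 1}]'

```text
time: 29.33
tool_pos: [0.5361, 0.0271, 0.0647]
tcp_rot: [-3.14, -0.078, 0.004]
wrist_force: [-0.0, 0.3, -2.3]
width: 0.33
```

Run:
```python
from h import *
p=j2w(0.001,.0275);plan(*p,.030,2.6)
```

```text
t29.3 tcp [0.5361 0.0271 0.0647] yaw 2.85 w 0.330 F [-0.   0.3 -2.3] z [-0.002  0.    -1.   ]
roll 0.06 dx 0.03 dy 0.05 dz 0.87
```

Emit:
play_rows --rows '[{"dx": 0.03,"dy": 0.03,"dz": 0.3,"roll": 0.05,"fingers": 1},{"dx": 0,"dy": 0,"dz": 0.25,"roll": 0,"fingers": 1},{"dx": 0,"dy": 0,"dz": 0.15,"roll": 0,"fingers": 1},{"dx": 0,"dy": 0,"dz": 0.1,"roll": 0,"fingers": 1},{"dx": 0,"dy": 0,"dz": 0.05,"roll": 0,"fingers": 1},{"dx": 0,"dy": 0,"dz": 0,"roll": 0,"fingers": 1},{"dx": 0,"dy": 0,"dz": 0,"roll": 0,"fingers": 1}]'

```text
time: 29.92
tool_pos: [0.5387, 0.025, 0.0315]
tcp_rot: [-3.141, -0.071, -0.001]
wrist_force: [0.5, -0.0, -2.0]
width: 0.327
```

Run:
```python
from h import *
p=j2w(0.001,.0275);plan(*p,.030,2.6)
```

```text
t29.9 tcp [0.5387 0.025  0.0315] yaw 2.59 w 0.327 F [ 0.5 -0.  -2. ] z [ 0.001  0.    -1.   ]
roll -0.00 dx -0.04 dy -0.00 dz 0.04
```

Emit:
play_rows --rows '[{"dx": -0.02,"dy": 0,"dz": 0.04,"roll": 0,"fingers": 1},{"dx": 0,"dy": 0,"dz": 0,"roll": 0,"fingers": 1},{"dx": 0,"dy": 0,"dz": 0,"roll": 0,"fingers": 0.5},{"dx": 0,"dy": 0,"dz": 0,"roll": 0,"fingers": 0.5},{"dx": 0,"dy": 0,"dz": 0,"roll": 0,"fingers": 0.5},{"dx": 0,"dy": 0,"dz": 0,"roll": 0,"fingers": 0.5},{"dx": 0,"dy": 0,"dz": -0.5,"roll": 0,"fingers": 0.5},{"dx": 0,"dy": 0,"dz": -0.8,"roll": 0,"fingers": 0.5},{"dx": 0,"dy": 0,"dz": -0.9,"roll": 0,"fingers": 0.5},{"dx": 0,"dy": 0,"dz": -0.9,"roll": 0,"fingers": 0.5},{"dx": -0.5,"dy": 0,"dz": -0.9,"roll": 0,"fingers": 0.5},{"dx": -0.8,"dy": 0,"dz": -0.9,"roll": 0,"fingers": 0.5},{"dx": -0.8,"dy": 0,"dz": -0.9,"roll": 0,"fingers": 0.5},{"dx": -0.8,"dy": 0,"dz": -0.7,"roll": 0,"fingers": 0.5},{"dx": 0,"dy": 0,"dz": 0,"roll": 0,"fingers": 0.5}]'

```text
time: 31.17
tool_pos: [0.4301, 0.0202, 0.2865]
tcp_rot: [3.14, 0.071, 0.015]
wrist_force: [0.2, 0.2, 1.6]
width: 0.5
```

Run:
```python
from h import *
s,_,_=st();print('q6',s['q'][5])
c=snap('wrist','w3.png');W=cloud(c);p=W[(W[...,2]>.04)&(W[...,2]<.06)&(W[...,0]<.6)&(W[...,0]>.48)&(abs(W[...,1])<.14)]
toprect(c,.035,.055,(.48,.6,-.14,.14),.045)
for n in('wrist','scene'):
    if n!='wrist': c=snap(n)
    W=cloud(c);jx,jy=np.moveaxis(np.apply_along_axis(w2j,-1,W[...,:2]),-1,0)
    m=(W[...,2]>.215)&(W[...,2]<.27)&(jx>.08)&(jx<.22)&(abs(jy)<.15)
    q=np.c_[jx[m],jy[m],W[m][:,2]];print(n,m.sum(),np.round(np.percentile(q,[2,50,98],axis=0),4) if m.sum() else '')
```

```text
t31.2 tcp [0.4301 0.0202 0.2865] yaw 2.60 w 0.500 F [0.2 0.2 1.6] z [ 0.01 -0.   -1.  ]
q6 1.5145238256598412
[540.3 -84.2] [88.3 32.3] ang 2.4 z nan
[535.7  24.9] [89.2 29.8] ang 2.5 z nan
[535.4  78.9] [88.8 30.8] ang 2.6 z nan
wrist 0 
scene 537 [[ 0.1123 -0.1317  0.2205]
 [ 0.1202 -0.0149  0.2477]
 [ 0.1245  0.1285  0.2533]]
```

View pics/w3.png

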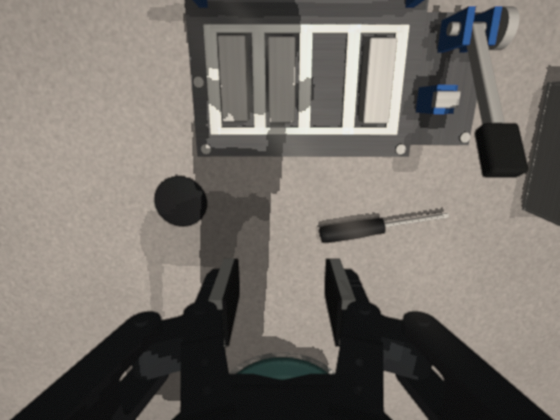

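All three blanks are down between the strips, at (235,78), (282,78) and (379,82). Next I'll turn the gripper so it closes along jig x and grip the gate bar.

Emit:
play_rows --rows '[{"dx": 0,"dy": 0,"dz": -0.4,"roll": -1,"fingers": 0.5},{"dx": 0,"dy": 0,"dz": 0,"roll": -1,"fingers": 0.5},{"dx": 0,"dy": 0,"dz": 0,"roll": -1,"fingers": 0.5},{"dx": 0,"dy": 0,"dz": 0,"roll": -1,"fingers": 0.5},{"dx": 0,"dy": 0,"dz": 0,"roll": -1,"fingers": 0.5},{"dx": 0,"dy": 0,"dz": 0,"roll": -1,"fingers": 0.5},{"dx": 0,"dy": 0,"dz": 0,"roll": -1,"fingers": 0.5},{"dx": 0,"dy": 0,"dz": 0,"roll": -1,"fingers": 0.5},{"dx": 0,"dy": 0,"dz": 0,"roll": -1,"fingers": 0.5},{"dx": 0,"dy": 0,"dz": 0,"roll": -1,"fingers": 0.5},{"dx": 0,"dy": 0,"dz": 0,"roll": -1,"fingers": 0.5},{"dx": 0,"dy": 0,"dz": 0,"roll": -1,"fingers": 0.5},{"dx": 0,"dy": 0,"dz": 0,"roll": -1,"fingers": 0.5},{"dx": 0,"dy": 0,"dz": 0,"roll": -1,"fingers": 0.5},{"dx": 0,"dy": 0,"dz": 0,"roll": -1,"fingers": 0.5},{"dx": 0,"dy": 0,"dz": 0,"roll": -1,"fingers": 0.5},{"dx": 0,"dy": 0,"dz": 0,"roll": -1,"fingers": 0.5},{"dx": 0,"dy": 0,"dz": 0,"roll": -1,"fingers": 0.5},{"dx": 0,"dy": 0,"dz": 0,"roll": -1,"fingers": 0.5},{"dx": 0,"dy": 0,"dz": 0,"roll": -1,"fingers": 0.5}]' --grip_force 20

```text
time: 32.93
tool_pos: [0.431, 0.0203, 0.2929]
tcp_rot: [-2.355, -2.076, 0.005]
wrist_force: [1.1, -0.8, 0.9]
width: 0.498
```

Emit:
play_rows --rows '[{"dx": 0,"dy": 0,"dz": 0,"roll": -1,"fingers": 0.4},{"dx": 0,"dy": 0,"dz": 0,"roll": -1,"fingers": 0.4},{"dx": 0,"dy": 0,"dz": 0,"roll": -0.5,"fingers": 0.4},{"dx": -0.1,"dy": 0.5,"dz": 0,"roll": 0,"fingers": 0.4},{"dx": -0.1,"dy": 0.8,"dz": 0,"roll": 0,"fingers": 0.4},{"dx": -0.1,"dy": 0.8,"dz": 0,"roll": 0,"fingers": 0.4},{"dx": -0.1,"dy": 0.8,"dz": 0,"roll": 0,"fingers": 0.4},{"dx": -0.1,"dy": 0.8,"dz": 0,"roll": 0,"fingers": 0.4},{"dx": -0.1,"dy": 0.8,"dz": 0,"roll": 0,"fingers": 0.4},{"dx": -0.1,"dy": 0.8,"dz": 0,"roll": 0,"fingers": 0.4},{"dx": 0,"dy": 0.3,"dz": 0,"roll": 0,"fingers": 0.4},{"dx": 0,"dy": 0,"dz": 0,"roll": 0,"fingers": 0.4},{"dx": 0,"dy": 0,"dz": 0,"roll": 0,"fingers": 0.4}]'

```text
time: 34.02
tool_pos: [0.6559, 0.0024, 0.2918]
tcp_rot: [-2.168, -2.268, 0.006]
wrist_force: [0.5, -0.3, 0.2]
width: 0.602
```

Run:
```python
from h import *
p=j2w(.119,0);plan(*p,.226,92.6)
c=snap('wrist','w4.png')
W=cloud(c);jx,jy=np.moveaxis(np.apply_along_axis(w2j,-1,W[...,:2]),-1,0)
m=(W[...,2]>.23)&(W[...,2]<.262)&(jx>.08)&(jx<.22)&(jy>.02)&(jy<.13)
q=np.c_[jx[m],jy[m],W[m][:,2]];print(m.sum(),np.round(np.percentile(q,[2,50,98],axis=0),4))
```

```text
t34.0 tcp [0.6559 0.0024 0.2918] yaw 92.59 w 0.602 F [ 0.5 -0.3  0.2] z [-0.005  0.    -1.   ]
roll -0.00 dx 0.01 dy 0.01 dz 1.64
4380 [[0.1122 0.023  0.2452]
 [0.1181 0.0837 0.2498]
 [0.1237 0.1283 0.2518]]
```

View pics/w4.png

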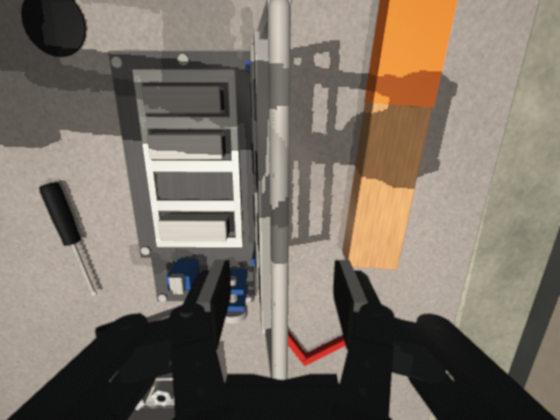

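The bar runs down the middle between the fingers, at about column 278. I'll lower onto it, grip lightly and follow the arc.

Emit:
play_rows --rows '[{"dx": 0,"dy": 0,"dz": 0.5,"roll": 0,"fingers": 0.4},{"dx": 0,"dy": 0,"dz": 0.6,"roll": 0,"fingers": 0.4},{"dx": 0,"dy": 0,"dz": 0.5,"roll": 0,"fingers": 0.4},{"dx": 0,"dy": 0,"dz": 0,"roll": 0,"fingers": 0.4},{"dx": 0,"dy": 0,"dz": 0,"roll": 0,"fingers": 1},{"dx": 0,"dy": 0,"dz": 0,"roll": 0,"fingers": 1},{"dx": 0,"dy": 0,"dz": 0,"roll": 0,"fingers": 1},{"dx": 0,"dy": 0,"dz": 0,"roll": 0,"fingers": 1},{"dx": 0,"dy": 0,"dz": 0,"roll": 0,"fingers": 1},{"dx": 0,"dy": 0,"dz": 0,"roll": 0,"fingers": 1}]' --grip_force 20

```text
time: 34.9
tool_pos: [0.6567, 0.0024, 0.2335]
tcp_rot: [2.169, 2.27, 0.003]
wrist_force: [-2.1, 0.8, 5.0]
width: 0.13
```

Run:
```python
from h import *
s,_,_=st();print('jig',w2j(s['tool_pos']))
th=np.linspace(1.72,-.02,31);x=-190*np.cos(th);z=190*np.sin(th)
print(np.round(np.c_[np.diff(x)/40,-np.diff(z)/40],2).tolist())
```

```text
t34.9 tcp [0.6567 0.0024 0.2335] yaw 92.59 w 0.130 F [-2.1  0.8  5. ] z [ 0.003 -0.    -1.   ]
jig [ 0.11927579 -0.00053192]
[[-0.27, -0.03], [-0.27, -0.02], [-0.28, -0.0], [-0.28, 0.01], [-0.27, 0.03], [-0.27, 0.05], [-0.27, 0.06], [-0.26, 0.08], [-0.26, 0.09], [-0.25, 0.11], [-0.25, 0.12], [-0.24, 0.14], [-0.23, 0.15], [-0.22, 0.16], [-0.21, 0.18], [-0.2, 0.19], [-0.19, 0.2], [-0.18, 0.21], [-0.17, 0.22], [-0.15, 0.23], [-0.14, 0.24], [-0.13, 0.25], [-0.11, 0.25], [-0.1, 0.26], [-0.08, 0.26], [-0.07, 0.27], [-0.05, 0.27], [-0.03, 0.27], [-0.02, 0.27], [-0.0, 0.28]]
```

Emit:
play_rows --rows '[{"dx": 0,"dy": -0.27,"dz": -0.03,"roll": 0,"fingers": 1},{"dx": 0,"dy": -0.27,"dz": -0.02,"roll": 0,"fingers": 1},{"dx": 0,"dy": -0.28,"dz": 0,"roll": 0,"fingers": 1},{"dx": 0,"dy": -0.28,"dz": 0.01,"roll": 0,"fingers": 1},{"dx": 0,"dy": -0.27,"dz": 0.03,"roll": 0,"fingers": 1},{"dx": 0,"dy": -0.27,"dz": 0.05,"roll": 0,"fingers": 1},{"dx": 0,"dy": -0.27,"dz": 0.06,"roll": 0,"fingers": 1},{"dx": 0,"dy": -0.26,"dz": 0.08,"roll": 0,"fingers": 1},{"dx": 0,"dy": 0,"dz": 0,"roll": 0,"fingers": 1}]'

```text
time: 35.65
tool_pos: [0.5687, -0.0015, 0.226]
tcp_rot: [2.17, 2.27, 0.002]
wrist_force: [-3.6, -0.5, 7.3]
width: 0.126
```

Run:
```python
from h import *
s,_,_=st();print('jig',w2j(s['tool_pos']))
```

```text
t35.6 tcp [ 0.5687 -0.0015  0.226 ] yaw 92.59 w 0.126 F [-3.6 -0.5  7.3] z [ 0.002 -0.    -1.   ]
jig [ 0.03117263 -0.00043958]
```

Emit:
play_rows --rows '[{"dx": 0,"dy": -0.26,"dz": 0.09,"roll": 0,"fingers": 1},{"dx": 0,"dy": -0.25,"dz": 0.11,"roll": 0,"fingers": 1},{"dx": 0,"dy": -0.25,"dz": 0.12,"roll": 0,"fingers": 1},{"dx": 0,"dy": -0.24,"dz": 0.14,"roll": 0,"fingers": 1},{"dx": 0,"dy": -0.23,"dz": 0.15,"roll": 0,"fingers": 1},{"dx": 0,"dy": -0.22,"dz": 0.16,"roll": 0,"fingers": 1},{"dx": 0,"dy": -0.21,"dz": 0.18,"roll": 0,"fingers": 1},{"dx": 0,"dy": -0.2,"dz": 0.19,"roll": 0,"fingers": 1},{"dx": 0,"dy": -0.19,"dz": 0.2,"roll": 0,"fingers": 1},{"dx": 0,"dy": -0.18,"dz": 0.21,"roll": 0,"fingers": 1},{"dx": 0,"dy": 0,"dz": 0,"roll": 0,"fingers": 1}]'

```text
time: 36.57
tool_pos: [0.4777, -0.0056, 0.1603]
tcp_rot: [-2.169, -2.269, 0.004]
wrist_force: [-2.3, -0.3, -4.7]
width: 0.133
```

Run:
```python
from h import *
s,_,_=st();j=w2j(s['tool_pos']);print('jig',j,'theta',np.arctan2(s['tool_pos'][2]+.011-.056,.09-j[0]),np.hypot(s['tool_pos'][2]+.011-.056,.09-j[0]))
```

```text
t36.6 tcp [ 0.4777 -0.0056  0.1603] yaw 92.59 w 0.133 F [-2.3 -0.3 -4.7] z [-0.003  0.    -1.   ]
jig [-0.05989375 -0.00033717] theta 0.655552410533732 0.18908995597735975
```

Emit:
play_rows --rows '[{"dx": 0,"dy": -0.17,"dz": 0.22,"roll": 0,"fingers": 1},{"dx": 0,"dy": -0.15,"dz": 0.23,"roll": 0,"fingers": 1},{"dx": 0,"dy": -0.14,"dz": 0.24,"roll": 0,"fingers": 1},{"dx": 0,"dy": -0.13,"dz": 0.25,"roll": 0,"fingers": 1},{"dx": 0,"dy": -0.11,"dz": 0.25,"roll": 0,"fingers": 1},{"dx": 0,"dy": -0.1,"dz": 0.26,"roll": 0,"fingers": 1},{"dx": 0,"dy": -0.08,"dz": 0.26,"roll": 0,"fingers": 1},{"dx": 0,"dy": -0.07,"dz": 0.27,"roll": 0,"fingers": 1},{"dx": 0,"dy": -0.05,"dz": 0.27,"roll": 0,"fingers": 1},{"dx": 0,"dy": -0.03,"dz": 0.27,"roll": 0,"fingers": 1},{"dx": 0,"dy": 0,"dz": 0.1,"roll": 0,"fingers": 1},{"dx": 0,"dy": 0,"dz": 0,"roll": 0,"fingers": 1}]'

```text
time: 37.57
tool_pos: [0.4372, -0.0073, 0.0551]
tcp_rot: [-2.169, -2.269, 0.004]
wrist_force: [-3.4, -0.1, -5.1]
width: 0.128
```

Run:
```python
from h import *
s,_,_=st();j=w2j(s['tool_pos']);print('jig',j,'theta',np.arctan2(s['tool_pos'][2]+.011-.056,.09-j[0]),np.hypot(s['tool_pos'][2]+.011-.056,.09-j[0]))
```

```text
t37.6 tcp [ 0.4372 -0.0073  0.0551] yaw 92.60 w 0.128 F [-3.4 -0.1 -5.1] z [-0.004  0.    -1.   ]
jig [-0.10036791 -0.00028688] theta 0.0531364753570031 0.19063697792141618
```

Emit:
play_rows --rows '[{"dx": 0,"dy": 0,"dz": 0.15,"roll": 0,"fingers": 1},{"dx": 0,"dy": 0,"dz": 0.1,"roll": 0,"fingers": 1},{"dx": 0,"dy": 0,"dz": 0.05,"roll": 0,"fingers": 1},{"dx": 0,"dy": 0,"dz": 0,"roll": 0,"fingers": 1},{"dx": 0,"dy": 0,"dz": 0,"roll": 0,"fingers": 1}]'

```text
time: 37.98
tool_pos: [0.4367, -0.0074, 0.044]
tcp_rot: [-2.168, -2.269, 0.005]
wrist_force: [-6.2, 0.2, -4.1]
width: 0.128
```

Run:
```python
from h import *
s,_,_=st();j=w2j(s['tool_pos']);print('jig',j)
c=snap('scene','s3.png');W=cloud(c);jx,jy=np.moveaxis(np.apply_along_axis(w2j,-1,W[...,:2]),-1,0)
for x0 in(-.1,-.03,.03):
    m=(abs(jx-x0)<.008)&(W[...,2]>.048)&(W[...,2]<.1)&(abs(jy)<.12)&(abs(jy)>.06);print(x0,m.sum(),np.round(np.nanpercentile(W[m][:,2],[50,95]),4) if m.sum() else '')
```

```text
t38.0 tcp [ 0.4367 -0.0074  0.044 ] yaw 92.60 w 0.128 F [-6.2  0.2 -4.1] z [-0.005  0.    -1.   ]
jig [-0.10096701 -0.00031601]
-0.1 150 [0.0659 0.0706]
-0.03 187 [0.0589 0.0636]
0.03 198 [0.0578 0.0615]
```

Emit:
play_rows --rows '[{"dx": 0,"dy": 0,"dz": 0.06,"roll": 0,"fingers": 1},{"dx": 0,"dy": 0,"dz": 0,"roll": 0,"fingers": 1},{"dx": 0,"dy": 0,"dz": 0,"roll": 0,"fingers": 1}]'

```text
time: 38.28
tool_pos: [0.4366, -0.0074, 0.0417]
tcp_rot: [-2.168, -2.269, 0.005]
wrist_force: [-6.6, 0.2, -1.9]
width: 0.13
```

Emit:
play_rows --rows '[{"dx": 0,"dy": 0,"dz": 0.06,"roll": 0,"fingers": 1},{"dx": 0,"dy": 0,"dz": 0,"roll": 0,"fingers": 1},{"dx": 0,"dy": 0,"dz": 0,"roll": 0,"fingers": 1}]'

```text
time: 38.53
tool_pos: [0.4365, -0.0074, 0.0394]
tcp_rot: [-2.168, -2.268, 0.006]
wrist_force: [-6.5, 0.8, -2.5]
width: 0.124
```

Run:
```python
from h import *
s,_,_=st()
c=snap('scene');W=cloud(c);jx,jy=np.moveaxis(np.apply_along_axis(w2j,-1,W[...,:2]),-1,0)
for x0 in(-.1,-.03,.03):
    m=(abs(jx-x0)<.008)&(W[...,2]>.048)&(W[...,2]<.1)&(abs(jy)<.12)&(abs(jy)>.06);print(x0,m.sum(),np.round(np.nanpercentile(W[m][:,2],[50,95]),4) if m.sum() else '')
cv2.imwrite('pics/s4.png',cv2.resize(c['pixels'][150:300,180:380],None,fx=4,fy=4)[:,:,::-1])
```

```text
t38.5 tcp [ 0.4365 -0.0074  0.0394] yaw 92.60 w 0.124 F [-6.5  0.8 -2.5] z [-0.005  0.    -1.   ]
-0.1 154 [0.0609 0.0654]
-0.03 186 [0.0563 0.0602]
0.03 203 [0.0562 0.0604]
```

View pics/s4.png

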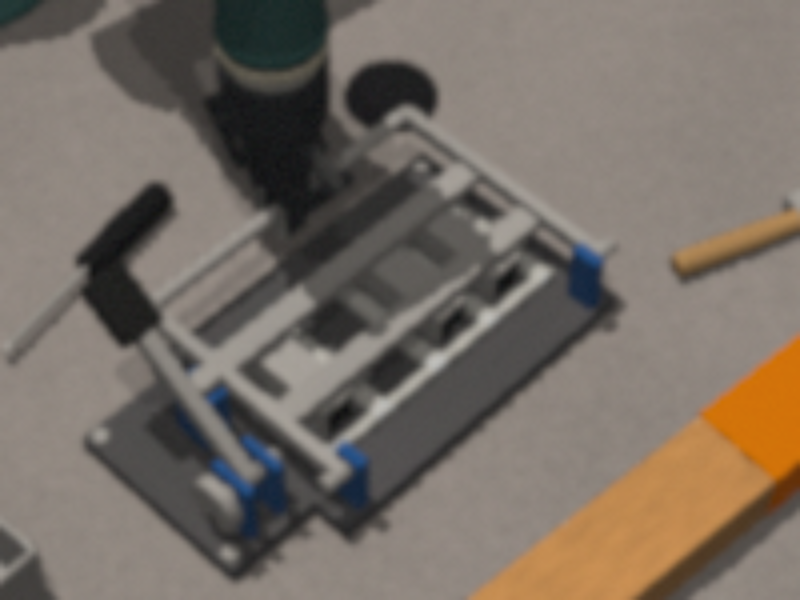

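The gate looks level: the cross-bars are at equal height, and the front bar runs from (160,300) to (400,110). I'll keep pressing until it meets its stop.

Emit:
play_rows --rows '[{"dx": 0,"dy": 0,"dz": 0.05,"roll": 0,"fingers": 1},{"dx": 0,"dy": 0,"dz": 0,"roll": 0,"fingers": 1},{"dx": 0,"dy": 0,"dz": 0,"roll": 0,"fingers": 1}]'

```text
time: 38.83
tool_pos: [0.4365, -0.0074, 0.038]
tcp_rot: [-2.167, -2.268, 0.006]
wrist_force: [-9.1, 1.4, 4.1]
width: 0.124
```

Emit:
play_rows --rows '[{"dx": 0,"dy": 0,"dz": 0.06,"roll": 0,"fingers": 1},{"dx": 0,"dy": 0,"dz": 0,"roll": 0,"fingers": 1},{"dx": 0,"dy": 0,"dz": 0,"roll": 0,"fingers": 1}]'

```text
time: 39.08
tool_pos: [0.4366, -0.0074, 0.0373]
tcp_rot: [-2.167, -2.268, 0.007]
wrist_force: [-15.9, 2.4, 20.2]
width: 0.127
```

Run:
```python
from h import *
s,_,_=st()
c=snap('scene');W=cloud(c);jx,jy=np.moveaxis(np.apply_along_axis(w2j,-1,W[...,:2]),-1,0)
for x0 in(-.1,-.03,.03):
    m=(abs(jx-x0)<.008)&(W[...,2]>.048)&(W[...,2]<.1)&(abs(jy)<.12)&(abs(jy)>.06);print(x0,m.sum(),np.round(np.nanpercentile(W[m][:,2],[50,95]),4) if m.sum() else '')
```

```text
t39.1 tcp [ 0.4366 -0.0074  0.0373] yaw 92.61 w 0.127 F [-15.9   2.4  20.2] z [-0.007  0.    -1.   ]
-0.1 155 [0.0597 0.0645]
-0.03 186 [0.0558 0.0597]
0.03 195 [0.0556 0.0597]
```

Emit:
play_rows --rows '[{"dx": 0,"dy": 0,"dz": -0.04,"roll": 0,"fingers": 1},{"dx": 0,"dy": 0,"dz": 0,"roll": 0,"fingers": 0.6},{"dx": 0,"dy": 0,"dz": 0,"roll": 0,"fingers": 0.6},{"dx": 0,"dy": 0,"dz": 0,"roll": 0,"fingers": 0.6},{"dx": 0,"dy": 0,"dz": 0,"roll": 0,"fingers": 0.6},{"dx": 0,"dy": 0,"dz": -0.3,"roll": 0,"fingers": 0.6},{"dx": 0,"dy": 0,"dz": -0.7,"roll": 0,"fingers": 0.6},{"dx": 0,"dy": 0,"dz": -0.9,"roll": 0,"fingers": 0.6},{"dx": 0,"dy": 0,"dz": -0.9,"roll": 0,"fingers": 0.6},{"dx": 0,"dy": 0,"dz": -0.9,"roll": 0,"fingers": 1},{"dx": 0,"dy": 0,"dz": -0.7,"roll": 0,"fingers": 1},{"dx": 0,"dy": 0,"dz": 0,"roll": 0,"fingers": 1},{"dx": 0,"dy": 0,"dz": 0,"roll": 0,"fingers": 1}]'

```text
time: 40.22
tool_pos: [0.4414, -0.0076, 0.2167]
tcp_rot: [2.167, 2.267, 0.007]
wrist_force: [-1.0, 0.0, -0.6]
width: 0.002
```

Run:
```python
from h import *
s,_,_=st()
for n in('scene','top'):
    c=snap(n,n+'5.png');W=cloud(c);jx,jy=np.moveaxis(np.apply_along_axis(w2j,-1,W[...,:2]),-1,0);g=c['pixels'].max(2)
    if n=='scene':
        for x0 in(-.1,-.03,.03):
            m=(abs(jx-x0)<.008)&(W[...,2]>.048)&(W[...,2]<.1)&(abs(jy)<.12)&(abs(jy)>.06);print(x0,m.sum(),np.round(np.nanpercentile(W[m][:,2],[50,95]),4))
    m=(W[...,2]>.115)&(W[...,2]<.175)&(jx>-.13)&(jx<.02)&(jy<-.13)&(jy>-.24)&(g<70)
    q=np.c_[jx[m],jy[m],W[m][:,2]];print(n,m.sum(),np.round(np.percentile(q,[3,50,97],axis=0),4).tolist())
    A=np.c_[q[:,0],np.ones(len(q))];print('z fit',np.linalg.lstsq(A,q[:,2],rcond=None)[0])
```

```text
t40.2 tcp [ 0.4414 -0.0076  0.2167] yaw 92.59 w 0.002 F [-1.   0.  -0.6] z [ 0.007 -0.001 -1.   ]
-0.1 153 [0.0598 0.0645]
-0.03 178 [0.0559 0.0603]
0.03 201 [0.0559 0.0597]
scene 237 [[-0.082, -0.1874, 0.129], [-0.0608, -0.1738, 0.1437], [-0.0411, -0.159, 0.1582]]
z fit [-0.60290946  0.1068799 ]
top 290 [[-0.0893, -0.1878, 0.13], [-0.0664, -0.171, 0.1457], [-0.0437, -0.1558, 0.1576]]
z fit [-0.54909044  0.10848151]
```

View pics/top5.png

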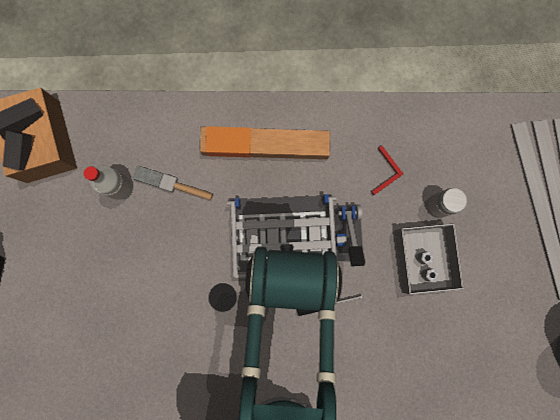

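Emit:
play_rows --rows '[{"dx": -0.6,"dy": 0.1,"dz": 0,"roll": 0,"fingers": 1},{"dx": -0.8,"dy": 0.15,"dz": 0,"roll": 0,"fingers": 1},{"dx": -0.8,"dy": 0.15,"dz": 0,"roll": 0,"fingers": 1},{"dx": -0.8,"dy": 0.15,"dz": 0,"roll": 0,"fingers": 1},{"dx": -0.8,"dy": 0.15,"dz": 0,"roll": 0,"fingers": 1},{"dx": -0.5,"dy": 0.1,"dz": 0,"roll": 0,"fingers": 1},{"dx": 0,"dy": 0,"dz": 0,"roll": 0,"fingers": 1},{"dx": 0,"dy": 0,"dz": 0.5,"roll": 0,"fingers": 1},{"dx": 0,"dy": 0,"dz": 0.5,"roll": 0,"fingers": 1},{"dx": 0,"dy": 0,"dz": 0.4,"roll": 0,"fingers": 1},{"dx": 0,"dy": 0,"dz": 0,"roll": 0,"fingers": 1},{"dx": 0,"dy": 0,"dz": 0,"roll": 0,"fingers": 1}]'

```text
time: 41.32
tool_pos: [0.4774, -0.1766, 0.1558]
tcp_rot: [-2.167, -2.268, 0.002]
wrist_force: [-0.2, -0.2, -0.8]
width: -0.001
```

Run:
```python
from h import *
s,_,_=st();print('jig',w2j(s['tool_pos']))
ph=np.linspace(.6,-.01,13);x=-(140*np.cos(ph)-11.4*np.sin(ph));z=140*np.sin(ph)+11.4*np.cos(ph)
print(np.round(np.c_[np.diff(x)/40,-np.diff(z)/40],2).tolist())
```

```text
t41.3 tcp [ 0.4774 -0.1766  0.1558] yaw 92.60 w -0.001 F [-0.2 -0.2 -0.8] z [-0.004  0.002 -1.   ]
jig [-0.06795811 -0.17115857]
[[-0.11, 0.14], [-0.1, 0.15], [-0.09, 0.15], [-0.09, 0.16], [-0.08, 0.16], [-0.07, 0.16], [-0.06, 0.17], [-0.05, 0.17], [-0.04, 0.17], [-0.04, 0.17], [-0.03, 0.18], [-0.02, 0.18]]
```

Emit:
play_rows --rows '[{"dx": 0,"dy": 0.06,"dz": 0.14,"roll": 0,"fingers": 1},{"dx": 0,"dy": 0.04,"dz": 0.14,"roll": 0,"fingers": 1},{"dx": 0,"dy": -0.11,"dz": 0.14,"roll": 0,"fingers": 1},{"dx": 0,"dy": -0.1,"dz": 0.15,"roll": 0,"fingers": 1},{"dx": 0,"dy": -0.09,"dz": 0.15,"roll": 0,"fingers": 1},{"dx": 0,"dy": -0.09,"dz": 0.16,"roll": 0,"fingers": 1},{"dx": 0,"dy": -0.08,"dz": 0.16,"roll": 0,"fingers": 1},{"dx": 0,"dy": -0.07,"dz": 0.16,"roll": 0,"fingers": 1},{"dx": 0,"dy": -0.06,"dz": 0.17,"roll": 0,"fingers": 1},{"dx": 0,"dy": -0.05,"dz": 0.17,"roll": 0,"fingers": 1},{"dx": 0,"dy": -0.04,"dz": 0.17,"roll": 0,"fingers": 1},{"dx": 0,"dy": -0.04,"dz": 0.17,"roll": 0,"fingers": 1},{"dx": 0,"dy": -0.03,"dz": 0.18,"roll": 0,"fingers": 1},{"dx": 0,"dy": -0.02,"dz": 0.14,"roll": 0,"fingers": 1},{"dx": 0,"dy": 0,"dz": 0,"roll": 0,"fingers": 1},{"dx": 0,"dy": 0,"dz": 0,"roll": 0,"fingers": 1}]'

```text
time: 42.65
tool_pos: [0.4506, -0.1787, 0.0688]
tcp_rot: [-2.169, -2.27, 0.001]
wrist_force: [-1.0, -0.2, -0.7]
width: 0.001
```

Run:
```python
from h import *
s,_,_=st();print('jig',w2j(s['tool_pos']))
```

```text
t42.6 tcp [ 0.4506 -0.1787  0.0688] yaw 92.59 w 0.001 F [-1.  -0.2 -0.7] z [-0.002  0.001 -1.   ]
jig [-0.09481226 -0.17210701]
```

Emit:
play_rows --rows '[{"dx": 0,"dy": 0,"dz": 0.06,"roll": 0,"fingers": 1},{"dx": 0,"dy": 0,"dz": 0.04,"roll": 0,"fingers": 1},{"dx": 0,"dy": 0,"dz": 0,"roll": 0,"fingers": 1},{"dx": 0,"dy": 0,"dz": 0,"roll": 0,"fingers": 1}]'

```text
time: 42.98
tool_pos: [0.452, -0.1793, 0.067]
tcp_rot: [2.17, 2.271, -0.0]
wrist_force: [-2.6, -0.1, 6.5]
width: 0.001
```

Emit:
play_rows --rows '[{"dx": 0,"dy": 0,"dz": -0.4,"roll": 0,"fingers": 1},{"dx": 0,"dy": 0,"dz": -0.8,"roll": 0,"fingers": 1},{"dx": 0,"dy": 0,"dz": -0.8,"roll": 0,"fingers": 1},{"dx": 0,"dy": 0,"dz": -0.8,"roll": 0,"fingers": 1},{"dx": 0,"dy": 0,"dz": -0.8,"roll": 0,"fingers": 1},{"dx": -0.8,"dy": 0,"dz": -0.6,"roll": 0,"fingers": 1},{"dx": -0.8,"dy": -0.3,"dz": 0,"roll": 0,"fingers": 1},{"dx": -0.8,"dy": -0.3,"dz": 0,"roll": 0,"fingers": 1},{"dx": -0.8,"dy": -0.3,"dz": 0,"roll": 0,"fingers": 1},{"dx": -0.8,"dy": -0.3,"dz": 0,"roll": 0,"fingers": 1},{"dx": 0,"dy": 0,"dz": 0,"roll": 0,"fingers": 1},{"dx": 0,"dy": 0,"dz": 0,"roll": 0,"fingers": 1}]'

```text
time: 43.98
tool_pos: [0.4104, -0.3425, 0.2339]
tcp_rot: [2.174, 2.267, 0.0]
wrist_force: [-0.2, 0.1, -0.4]
width: 0.0
```

Run:
```python
from h import *
s,_,_=st()
c=snap('scene');W=cloud(c);jx,jy=np.moveaxis(np.apply_along_axis(w2j,-1,W[...,:2]),-1,0)
for x0 in(-.1,-.03,.03):
    m=(abs(jx-x0)<.008)&(W[...,2]>.048)&(W[...,2]<.1)&(abs(jy)<.12)&(abs(jy)>.06);print(x0,m.sum(),np.round(np.nanpercentile(W[m][:,2],[50,95]),4))
g=c['pixels'].max(2)
m=(W[...,2]>.05)&(W[...,2]<.175)&(jx>-.14)&(jx<0)&(jy<-.15)&(jy>-.2)&(g<70);print('pad',m.sum(),np.round(np.median(np.c_[jx[m],jy[m],W[m][:,2]],0),4))
cv2.imwrite('pics/s6.png',cv2.resize(c['pixels'][150:360,100:380],None,fx=2.8,fy=2.8)[:,:,::-1])
```

```text
t44.0 tcp [ 0.4104 -0.3425  0.2339] yaw 92.40 w 0.000 F [-0.2  0.1 -0.4] z [ 0.  0. -1.]
-0.1 154 [0.0606 0.0651]
-0.03 179 [0.0558 0.0598]
0.03 200 [0.0562 0.0597]
pad 217 [-0.0862 -0.1732  0.0661]
```

View pics/s6.png

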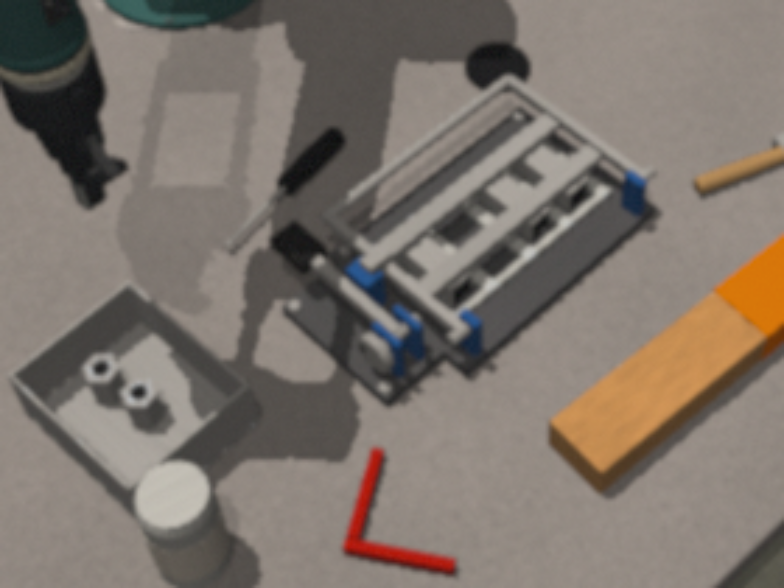

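The lever stays down: its pad at (300,245) measures 66 mm high. The bolt is over the gate arm, the gate is level, both stubs are in the pan at (100,368) and (138,392), and the arm is clear.

```bash
python3 -c "
from workcell import bot
print(bot.finish_job())"
```

```text
the job is handed in; nothing more can be done
None
```

The jig is ready for the next tack, and I handed the job in at about 44 s on the robot's clock. I dropped both stubs in the scrap pan and seated all three blanks in nests of their own. I then swung the gate shut along its arc, and only after that pressed the lever down.

What the last checks showed:
- **Stubs:** both were standing in the pan in the final picture.
- **Blanks:** before the gate closed, they were aligned within about 0.2° of the jig. Their tops measured about 45 mm up where there was depth data, which is the seated height.
- **Gate:** its two cross-bars were level with each other. I pressed until the stop pushed back with about 20 N, and it stayed there after release. The front bar read about 1 mm higher after I pressed the lever (60.6 mm against 59.7 mm), which I took as camera noise.
- **Lever:** the pad stayed at 66 mm after release, against 67 mm expected, so the detent is holding.
- **Other items:** I saw none of the other bench items moved in the pictures, but I did not measure them.

Two things did not go cleanly, neither with any effect on the result. The first move call was refused for its format and moved nothing. The wrist and top cameras disagreed by 2–4 mm, so I used the wrist camera for grasping and placing.

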